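# Screw an empty flask clamp tight on the shaker

### The arm

A 6-joint arm with a two-finger parallel gripper is mounted at the origin on the work surface. World frame = base frame: x ahead of the robot, y to its left, z up, the work surface at z = 0. Lengths are in m, angles in degrees, forces in N, time in s.
With the tool pointing down it reaches from about 0.275 to 0.75 m from the base axis. Payload 10.2 kg.
Tool frame: the origin (TCP) lies at the centre of the arm's flange, where the gripper is bolted on; the fingertips stand 173 mm ahead of it and the grasp point (between the pads) lies arm.pinch_z ahead of it (arm.pinch_z is the distance from the TCP to the grasp point, in m); z points along the fingers, y is the line along which they close (so a half turn about z gives the same grasp; the last joint's range is limited). The gripper opens to 85 mm and grips with 20 to 120 N. Pads are 22 mm wide; open, the fingers measure 114 mm over their backs; the gripper's body (76 mm by 85 mm) begins 54 mm behind the grasp point. The pads swing forward as they close: fully open they stand 13 mm farther back than shut.
Start: joints at [-12.8, 17.928, 85.812, -0, 76.261, -12.8], TCP at [0.525, -0, 0.405] pointing down, gripper open.
Joint ranges: [-168.41, 168.41], [-55.51, 124.54], [10.69, 146.95], [-70.63, 250.63], [1, 178], [-165.06, 165.06]. Speed limits (degrees/s): [136.94, 136.94, 172.46, 180, 180, 180].

### API

Orientations are given as a 3x3 rotation matrix whose columns are the frame's x, y, z axes.
In Python, from station import arm, eyes gives the robot as it stands.
- The arm moves only by the shell command python3 -m handwheel 'ROWS' [FORCE]. ROWS is JSON, a list of rows, each an object with "fingers": the finger opening in cm, from 0 to 8.54; "xyz": the shift along the world's x, y, z in cm, a list of three; "turn": the turn, a rotation vector about the world's x, y, z in degrees, a list of three. A call has exactly 8 rows; each row shifts and turns the commanded pose from where the row before left it; what a row does not reach is not made up. A row lasts 1/10 s, in which the tool goes at most 50 mm and 8.59 degrees, less where a joint would pass 70% of its speed; a pose out of reach is approached as far as the arm can. A call is refused whole if a number of a shift passes 5 or a number of a turn 8.59, either way. A call with a gripper value outside its range is refused whole. The fingers move at their own pace and stop on an object; FORCE is the grip in N (left out, the last holds). Time passes only in rows, so rows that do not move let the fingers close, or fill a call up. It gives the time, the measured TCP pose, the force, the opening and the grip force at its end, in the units of the state.
- arm.read_state(): the state, without advancing time (a new reading comes with each control period).
- eyes.read_camera(name): name is "scene" or "side" or "wrist"; returns a dict with "image" (400x640x3 uint8, red, green, blue), "K" (3x3 intrinsics, pixels), "k1" (the pictures are not rectified: a ray, as slopes to the right and down, at radius r is drawn at 1 + k1 r^2 times it, then the intrinsics apply), "R" (3x3) and "t" (3): a world point X has camera coordinates R X + t; the wrist camera has in their place "tool_from_camera" (4x4, takes a point from camera to tool coordinates, whose origin is the TCP and whose axes are the flange's). Camera axes: x right, y down, z forward; pixel columns grow to the right and rows downward; lengths in m; the calibration is good to about 2 mm. A picture is of the moment at which its call begins: read the wrist's pose just before it. There is no depth.
- arm.hand_in(): hands the job in; it is judged then, once.
The state is a dict: "clock": time; "qpos": joint angles; "joint_velocities": joint speeds; "tau": joint torques, N m; "eef_pos": TCP position; "eef_rot": TCP orientation; "contact_force": force on the tool from outside, world axes, zero at the start; "torque": the same for the moment, N m; "gripper_width": finger opening in m; "finger_force": force on a finger pad.
Only numpy, scipy, OpenCV 4.12 (cv2) and the standard library are available. Lean on these libraries where they do the work, as an engineer would, in place of code of your own. Each camera call takes 0.05 s, during which the arm holds its last target. There are 200 camera calls.

### The job

The empty flask clamp on the shaker's platform is only held by a hand-started screw. Take the cross-head screwdriver with the thick hexagonal handle out of the tool stand, seat its bit in that screw and, keeping it pressed in firmly without leaning on it too hard, turn it clockwise until the screw is snug. Then put the screwdriver back in the hole of the stand it came from, let go of it, and leave everything else where it is.

Things in the scene. Friction and masses are not known exactly. Their poses are not given: they have to be found in the camera images.
- driver: Cross-head screwdriver, 150 mm, about 140 g: black HEXAGONAL handle, 28 mm across flats, 85 mm long, a round collar 24 mm across at its lower end, on an 8.4 mm steel shaft that shows 65 mm. It hangs upright by the collar in one of the stand's holes. Origin: tip of the bit; z up along the axis. The flats face 0, 60, 120, 180, 240, 300 degrees from x, full size 75 to 143 mm above the tip.
- handle (a point): A point on the screwdriver's axis, 110 mm above the tip of the bit, in the middle of the handle's flats: a good place to grip.
- bit (a point): Tip of the screwdriver's cross bit, same frame as the screwdriver. Its four tapered wings lie along +-x and +-y: 3.2 mm from the axis at the tip and 4.4 mm 6 mm higher; 2.4 mm thick at the tip and 6.8 mm 6 mm higher.
- recess (a point): Centre of the top of the clamp's screw head, at the mouth of its cross recess. The head is a steel disc 16 mm across, 6 mm high, in the middle of the empty clamp. The recess's four arms lie along this point's x and y axes (turning with the screw), 5.2 mm long from the centre, 4.7 mm wide here, 4.5 mm deep. z points up. A bit that stands on the head instead has its tip level with this point.
- recess_floor (a point): Floor of the cross recess, 4.5 mm below its mouth, its arms 1.4 mm wide here. Seated and pressed, the tip of the bit lies 0 to 1.5 mm above it. The flanks slope 20 degrees and are oiled: under torque the bit rides up and out unless it is pressed in with at least 13 N all the while; 15 to 25 N is right, about 40 N harms the screw.
- screw (a joint): Angle of the screw, rad, growing CLOCKWISE seen from above; starts between 0 and 0.8. It turns with a drag of 0.09 N m and sinks 0.2 mm per rad. At 2.6 the head is down on the clamp and the screw stops dead: snug, and the torque rises at once. Turning on only twists the grip and makes the bit jump out. It stays where it is left.
- clamp: The empty flask clamp, fixed: a round base plate 52 mm across with four upright spring arms 51 mm high on a circle of 77 mm diameter, the screw head in its middle. It stands somewhere along the front slot (nearest the robot) of the shaker's platform. Origin: centre of its underside, on the platform, z up. The top of the screw head is about 12 mm above it.
- shaker: The orbital shaker, fixed: white housing with an aluminium platform 280 x 340 mm, its top 100 mm above the table. Two flasks stand in clamps in the back row, 130 mm behind the front slot, their tops 222 mm above the table. Origin: centre of its underside; x points to the back row, z up.
- stand: Grey tool stand, fixed: a plate 62 x 215 mm and 16 mm thick, its top 85 mm above the table, on two end walls. Three vertical holes of 13 mm diameter with 2 mm chamfers go through the plate on its middle line, at y = -70, 0 and +70 mm in its frame. Origin: centre of its underside, z up. The screwdriver and the two other tools hang in the three holes, in any order.
- slim_driver: Another tool in the stand: slotted driver with a slim round handle (21 mm), total length 137 mm. Origin at its tip, z up. Leave it in place.
- nut_driver: Another tool in the stand: nut driver with a round waisted handle (23 mm), total length 133 mm. Origin at its tip, z up. Leave it in place.
- flask1: Conical flask with a foil cap in a back-row clamp of the shaker, 112 mm high, 67 mm across. Origin: centre of its base. Leave it.
- flask2: The other conical flask, same size, in the other back-row clamp. Origin: centre of its base. Leave it.
- tube_rack: White rack of capped tubes, 82 x 154 mm, 131 mm high. Origin: centre of its base. Leave it.
- petri_stack: Stack of four dishes, 90 mm across, 62 mm high, in front of the robot. Origin: centre of its base. Leave it.
- tip_box: Pipette tip box with a clear lid, 87 x 127 mm, 72 mm high, on the robot's right. Origin: centre of its base. Leave it.
- media_bottle: Bottle with an orange cap, 70 mm across, 138 mm high, on the robot's left. Origin: centre of its base. Leave it.

How it is judged:
By the outcome, as a careful person would: the job done as asked, in the order asked, and still so for the second after the job is handed in, with the robot touching nothing.
It also fails if it takes over 64 s, if anything falls off the work surface, if the arm or the gripper's body presses on something with over 40 N, if the wrist force passes 120 N, or if a joint passes its speed limit or range.

## Working session

There is one attempt and no reset: what is moved stays moved. The work goes in short steps, Python scripts to look and compute and a shell command to move; the robot and the scene stay as the last step left them, time stands still between calls to the robot, and variables do not carry over. Pictures are saved under pics/ and viewed, at most 10 in all, crops included, and the job is handed in when it is done.

```bash
ls; mkdir -p pics
cat > h.py <<'E'
import numpy as np, cv2
from station import arm, eyes
def snap(n,f=None):
    s=arm.read_state(); c=eyes.read_camera(n)
    if f: cv2.imwrite('pics/'+f,c['image'][:,:,::-1])
    if n=='wrist':
        T=np.array(c['tool_from_camera']); Rt=np.array(s['eef_rot']); p=np.array(s['eef_pos'])
        Rwc=Rt@T[:3,:3]; o=Rt@T[:3,3]+p
    else:
        Rwc=np.array(c['R']).T; o=-Rwc@np.array(c['t'])
    c['Rwc'],c['o']=Rwc,o
    return c
def ray(c,u,v):
    K=np.array(c['K']); k=c['k1']
    d=np.array([(u-K[0,2])/K[0,0],(v-K[1,2])/K[1,1]]); x=d.copy()
    for _ in range(20): x=d/(1+k*(x@x))
    r=c['Rwc']@np.array([x[0],x[1],1]); return c['o'],r/np.linalg.norm(r)
def onz(c,u,v,z):
    o,r=ray(c,u,v); return o+r*(z-o[2])/r[2]
def proj(c,X):
    q=c['Rwc'].T@(np.array(X)-c['o']); x=q[:2]/q[2]; K=np.array(c['K'])
    x=x*(1+c['k1']*(x@x)); return np.array([K[0,0]*x[0]+K[0,2],K[1,1]*x[1]+K[1,2]])
def cross(rays):
    A=0;b=0
    for o,r in rays:
        P=np.eye(3)-np.outer(r,r);A=A+P;b=b+P@o
    return np.linalg.solve(A,b)
E
python3 - <<'E'
from h import *
s=arm.read_state();print(s,arm.pinch_z)
for n in('scene','side','wrist'):
    c=snap(n,n+'0.png');print(n,c['o'],c['Rwc'][:,2],c['K'],c['k1'])
E
```

```text
pics
{'clock': 0.0, 'qpos': array([-1.27999937e+01,  1.79603762e+01,  8.58542194e+01, -1.01094086e-03,
        7.62590266e+01, -1.27990203e+01]), 'joint_velocities': array([ 0.06979378,  0.00961492, -0.07456171, -0.24194498, -0.05618755,
        0.05950785]), 'tau': array([-5.78409599e-04, -4.12261176e+01, -2.59742296e+01, -3.58453699e-04,
        4.11797926e-03, -1.23038126e-05]), 'eef_pos': array([ 5.24967039e-01, -7.18453926e-06,  4.04125219e-01]), 'eef_rot': array([[ 1.29546510e-05,  9.99999210e-01, -1.25681496e-03],
       [ 9.99999964e-01, -1.26178779e-05,  2.67965171e-04],
       [ 2.67949101e-04, -1.25681838e-03, -9.99999174e-01]]), 'contact_force': array([0.29039163, 0.09743881, 1.16631403]), 'torque': array([-0.0166605 , -0.0044841 ,  0.00580591]), 'finger_force': 0.0, 'gripper_width': 0.08519731652664424} 0.1547
scene [1.59762912 0.26805381 1.41973087] [-0.62424493 -0.10799482 -0.77372824] [[495.79312444   0.         322.50229021]
 [  0.         495.79312444 197.80990586]
 [  0.           0.           1.        ]] -0.07560579435114577
side [0.19066447 0.98990033 0.68086619] [ 0.28559399 -0.81721384 -0.50059725] [[424.63057059   0.         320.71516689]
 [  0.         424.63057059 209.2593138 ]
 [  0.           0.           1.        ]] -0.0741179009290517
wrist [0.52477331 0.08114544 0.37339209] [-0.00229989 -0.31654563 -0.94857449] [[313.9713015    0.         317.31439504]
 [  0.         313.9713015  198.98249683]
 [  0.           0.           1.        ]] 0.012295792523337786
```

View pics/scene0.png

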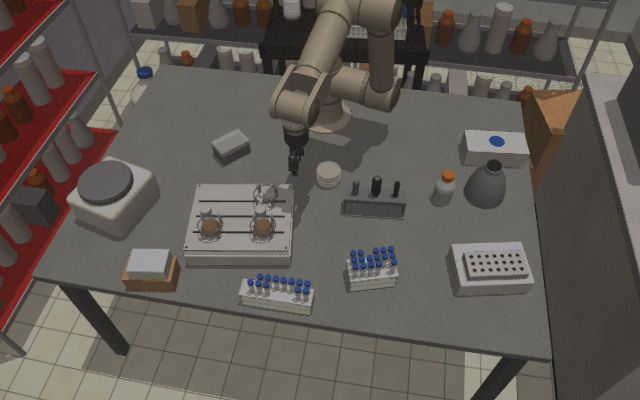

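View pics/side0.png

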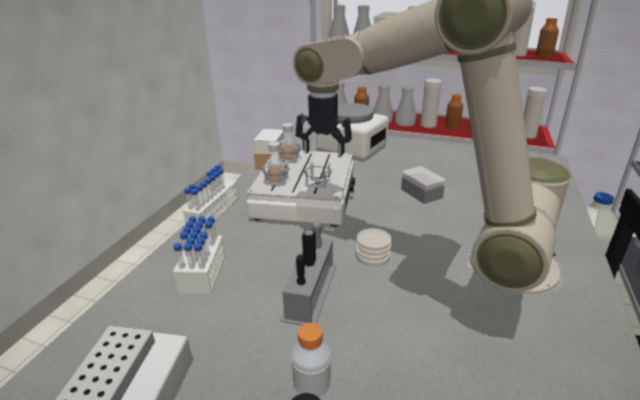

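View pics/wrist0.png

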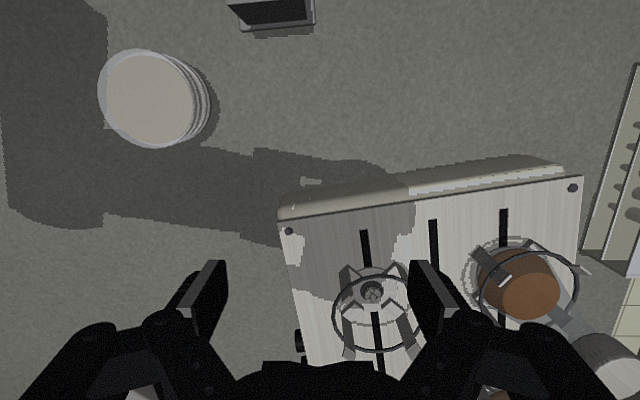

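The scene view shows the stand with the tools at (355,187), (377,186) and (396,189); the middle one is the thickest. The side view has its handle at (309,245). In the wrist view the screw head is at (372,292).

Run:
```python
from h import *
a,b,w=snap('scene'),snap('side'),snap('wrist')
for p,q in (((377,178),(309,232)),((396,182),(300,257)),((355,181),(317,227))):
    print('tool top',cross([ray(a,*p),ray(b,*q)]))
print('screw',onz(w,372,292,.112))
A=a['image'][170:226,330:416,::-1];B=b['image'][210:330,270:350,::-1];W=w['image'][255:335,325:425,::-1]
f=lambda i,s:cv2.resize(i,s,interpolation=cv2.INTER_CUBIC)
cv2.imwrite('pics/c1.png',np.hstack([f(A,(430,280)),f(W,(350,280))]))
```

```text
tool top [0.47393045 0.25997245 0.17097245]
tool top [0.4678311  0.32690609 0.15346875]
tool top [0.47824856 0.18875782 0.14253686]
screw [ 0.57745235 -0.10166274  0.112     ]
```

View pics/c1.png

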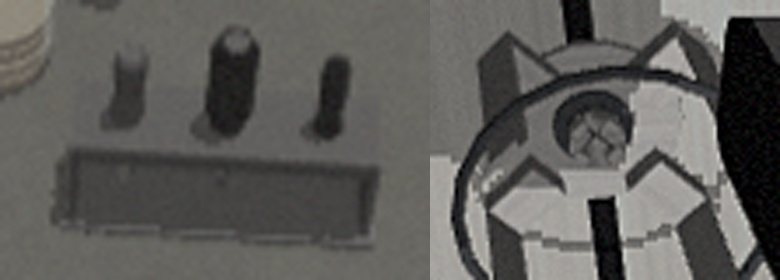

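```bash
python3 -m handwheel '[{"fingers":8.5,"xyz":[-0.6,3.2,0],"turn":[0,0,0]},{"fingers":8.5,"xyz":[-0.6,3.2,0],"turn":[0,0,0]},{"fingers":8.5,"xyz":[-0.6,3.2,0],"turn":[0,0,0]},{"fingers":8.5,"xyz":[-0.6,3.2,0],"turn":[0,0,0]},{"fingers":8.5,"xyz":[-0.6,3.2,-0.5],"turn":[0,0,0]},{"fingers":8.5,"xyz":[-0.6,3.2,-0.5],"turn":[0,0,0]},{"fingers":8.5,"xyz":[-0.6,3.2,-0.5],"turn":[0,0,0]},{"fingers":8.5,"xyz":[-0.6,3.2,-0.5],"turn":[0,0,0]}]'
python3 - <<'E'
from h import *
w=snap('wrist','w1.png')
s=arm.read_state();print(s['eef_pos'],s['qpos'],s['clock'])
print(proj(w,[.474,.26,.17]))
i=w['image'];u,v=map(int,proj(w,[.474,.26,.165]))
c=i[max(0,v-80):v+80,u-110:u+110,::-1]
c=np.clip(c.astype(float)*2.5,0,255).astype(np.uint8)
print(u,v);cv2.imwrite('pics/c2.png',cv2.resize(c,None,fx=3.4,fy=3.4,interpolation=cv2.INTER_CUBIC))
E
```

```text
clock: 1.1
eef_pos: [0.4766, 0.2573, 0.3845]
eef_rot: [[-0.0, 1.0, 0.0], [1.0, 0.0, -0.0], [-0.0, 0.0, -1.0]]
contact_force: [0.4, -0.5, -0.0]
gripper_width: 0.0849
finger_force: 0.0
[0.47537603 0.26063772 0.38360044] [16.33127228 21.04333545 84.70601717  0.10918335 74.32383961 16.14825973] 1.15
[313.8895753  224.52057349]
313 221
```

View pics/c2.png

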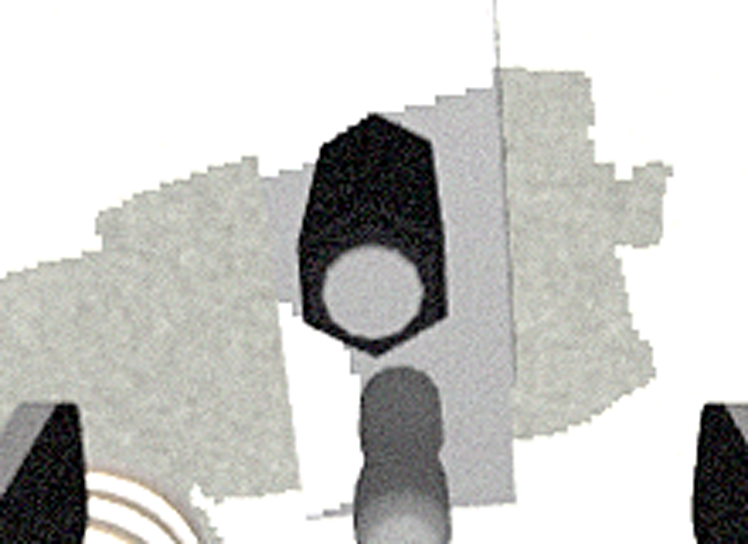

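The crop shows the hexagonal handle. Its silver end cap is at crop (373,291), and the lower hexagon vertices are at (302,320), (376,356) and (446,317).

Run:
```python
from h import *
w=snap('wrist');i=w['image'].astype(float);g=i.max(2)
m=(g<22).astype(np.uint8);m[:, :270]=0;m[:,360:]=0;m[:140]=0;m[260:]=0
cs,_=cv2.findContours(m,cv2.RETR_EXTERNAL,cv2.CHAIN_APPROX_NONE);c=max(cs,key=cv2.contourArea)
h=cv2.convexHull(c);p=cv2.approxPolyDP(h,2,True)[:,0];print(p.tolist(),cv2.contourArea(c))
pts=h[:,0]
L=pts[pts[:,0].argmin()]
for z in(.163,.0955):
  print(z,[np.round(onz(w,*q,z)[:2]*1000,1).tolist() for q in p])
# cap
x,y,_,_=[0]*4
gg=i[200:255,285:345].mean(2);mm=(gg>45).astype(np.uint8)
n,l,st,ce=cv2.connectedComponentsWithStats(mm)
for k in range(1,n):
  if 200<st[k,4]<2000: print(st[k],ce[k]+[285,200],onz(w,*(ce[k]+[285,200]),.17))
```

```text
[[315, 179], [330, 187], [335, 216], [335, 239], [317, 250], [295, 241], [293, 223], [299, 189]] 2333.0
0.163 [[473.1, 291.8], [482.5, 286.7], [486.0, 267.1], [486.4, 250.7], [474.4, 242.5], [459.7, 249.1], [458.7, 262.1], [463.0, 285.3]]
0.0955 [[472.4, 274.1], [485.2, 267.0], [490.0, 240.5], [490.4, 218.3], [474.2, 207.2], [454.3, 216.2], [452.9, 233.8], [458.7, 265.2]]
[   0    0   60   55 1347] [314.28953229 232.11135857] [0.47267409 0.25880187 0.17      ]
[ 15  19  30  28 622] [314.58360129 232.32154341] [0.472861   0.25865638 0.17      ]
```

```bash
python3 -m handwheel '[{"fingers":8.5,"xyz":[-0.4,0.3,0],"turn":[0,0,3]},{"fingers":8.5,"xyz":[0,0,-1.5],"turn":[0,0,0]},{"fingers":8.5,"xyz":[0,0,-2],"turn":[0,0,0]},{"fingers":8.5,"xyz":[0,0,-2],"turn":[0,0,0]},{"fingers":8.5,"xyz":[0,0,-2],"turn":[0,0,0]},{"fingers":8.5,"xyz":[0,0,-2],"turn":[0,0,0]},{"fingers":8.5,"xyz":[0,0,-0.5],"turn":[0,0,0]},{"fingers":8.5,"xyz":[0,0,0],"turn":[0,0,0]}]' 60
python3 - <<'E'
from h import *
w=snap('wrist','w2.png');s=arm.read_state();print(s['eef_pos'],s['qpos'],s['contact_force'])
E
```

```text
clock: 2.0
eef_pos: [0.4732, 0.2587, 0.2845]
eef_rot: [[-0.052, 0.999, -0.001], [0.999, 0.052, -0.0], [-0.0, -0.001, -1.0]]
contact_force: [-0.3, 0.1, 0.8]
gripper_width: 0.085
finger_force: 0.0
[0.4732961 0.2588089 0.2853281] [ 1.62209496e+01  2.67315487e+01  9.21364466e+01 -4.35042467e-03
  6.10943999e+01  1.32367343e+01] [ 1.12069002  0.82259117 -0.27333281]
```

View pics/w2.png

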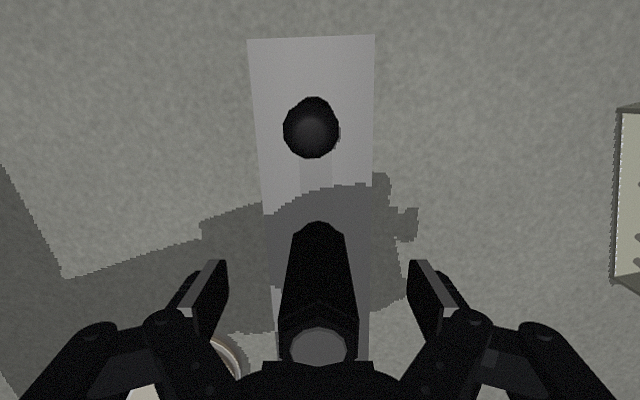

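The open fingers straddle the handle evenly: the pads are at columns 225 and 410 and the handle runs from 279 to 358.

```bash
python3 -m handwheel '[{"fingers":2,"xyz":[0,0,0],"turn":[0,0,0]},{"fingers":2,"xyz":[0,0,0],"turn":[0,0,0]},{"fingers":2,"xyz":[0,0,0],"turn":[0,0,0]},{"fingers":2,"xyz":[0,0,0],"turn":[0,0,0]},{"fingers":2,"xyz":[0,0,0],"turn":[0,0,0]},{"fingers":2,"xyz":[0,0,0],"turn":[0,0,0]},{"fingers":2,"xyz":[0,0,0],"turn":[0,0,0]},{"fingers":2,"xyz":[0,0,0],"turn":[0,0,0]}]' 100
python3 -c "
from h import *
s=arm.read_state();print(s['torque'],s['qpos'])"
```

```text
clock: 2.85
eef_pos: [0.4732, 0.259, 0.2852]
eef_rot: [[-0.052, 0.999, 0.001], [0.999, 0.052, 0.0], [0.0, 0.001, -1.0]]
contact_force: [0.0, -0.3, 5.4]
gripper_width: 0.0273
finger_force: 98.2
[ 0.02528071 -0.02632811  0.0471561 ] [ 1.62472507e+01  2.67329141e+01  9.21513758e+01 -1.56649683e-03
  6.10473744e+01  1.32482696e+01]
```

```bash
python3 -m handwheel '[{"fingers":2,"xyz":[0,0,1],"turn":[0,0,0]},{"fingers":2,"xyz":[0,0,2.5],"turn":[0,0,0]},{"fingers":2,"xyz":[0,0,2.5],"turn":[0,0,0]},{"fingers":2,"xyz":[0,0,2.5],"turn":[0,0,0]},{"fingers":2,"xyz":[0,0,2.5],"turn":[0,0,0]},{"fingers":2,"xyz":[0,0,2.5],"turn":[0,0,0]},{"fingers":2,"xyz":[0,0,2.5],"turn":[0,0,0]},{"fingers":2,"xyz":[0,0,1],"turn":[0,0,0]}]'
python3 -m handwheel '[{"fingers":2,"xyz":[1.2,-4.2,0],"turn":[0,0,0]},{"fingers":2,"xyz":[1.2,-4.2,0],"turn":[0,0,0]},{"fingers":2,"xyz":[1.2,-4.2,0],"turn":[0,0,0]},{"fingers":2,"xyz":[1.2,-4.2,0],"turn":[0,0,0]},{"fingers":2,"xyz":[1.2,-4.2,0],"turn":[0,0,0]},{"fingers":2,"xyz":[1.2,-4.2,0],"turn":[0,0,0]},{"fingers":2,"xyz":[1.2,-4.2,0],"turn":[0,0,0]},{"fingers":2,"xyz":[1.2,-4.2,0],"turn":[0,0,0]}]'
python3 - <<'E'
from h import *
w=snap('wrist','w3.png')
s=arm.read_state();R=np.array(s['eef_rot']);tip=np.array(s['eef_pos'])+R[:,2]*(.1547+.11)
u,v=proj(w,tip);print('tip',tip,u,v,'screw est px',proj(w,[.5775,-.1017,.112]))
c=w['image'][:,:,::-1]
u0=int(u)-70;v0=int(v)-40
a=cv2.resize(c[max(v0,0):v0+100,u0:u0+133],(798,600),interpolation=cv2.INTER_CUBIC);print(u0,v0)
a=np.clip(a.astype(float)*1.5,0,255).astype(np.uint8)
cv2.imwrite('pics/c3.png',a)
E
```

```text
clock: 3.65
eef_pos: [0.4728, 0.259, 0.457]
eef_rot: [[-0.052, 0.999, 0.003], [0.999, 0.052, 0.001], [0.001, 0.003, -1.0]]
contact_force: [-0.7, 0.0, -1.8]
gripper_width: 0.0265
finger_force: 98.4
clock: 4.45
eef_pos: [0.5692, -0.0788, 0.4539]
eef_rot: [[-0.052, 0.999, -0.002], [0.999, 0.052, 0.001], [0.001, -0.002, -1.0]]
contact_force: [0.2, -0.1, -1.9]
gripper_width: 0.0267
finger_force: 98.5
tip [ 0.56971673 -0.08482543  0.18836097] 318.7639102852449 209.68457816538725 screw est px [325.21521147 199.72142297]
248 169
```

View pics/c3.png

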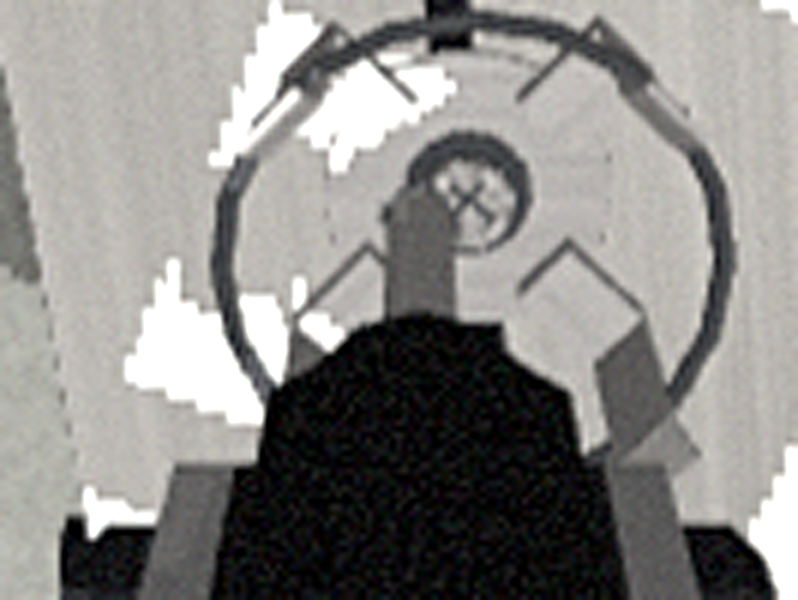

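The crop shows the bit end at about (420,190), which is px (318,202), and the screw head with its X-shaped recess at (472,200), which is px (326.7,202.3). The tip is still beside the screw. I'll turn anticlockwise first, to gain joint travel and a second viewing direction.

```bash
python3 -m handwheel '[{"fingers":2,"xyz":[0,1.5,0],"turn":[0,0,8]},{"fingers":2,"xyz":[0,0,0],"turn":[0,0,8]},{"fingers":2,"xyz":[0,0,0],"turn":[0,0,8]},{"fingers":2,"xyz":[0,0,0],"turn":[0,0,8]},{"fingers":2,"xyz":[0,0,0],"turn":[0,0,8]},{"fingers":2,"xyz":[0,0,0],"turn":[0,0,8]},{"fingers":2,"xyz":[0,0,0],"turn":[0,0,8]},{"fingers":2,"xyz":[0,0,0],"turn":[0,0,0]}]'
python3 - <<'E'
from h import *
w=snap('wrist');w=snap('wrist','w4.png')
s=arm.read_state();R=np.array(s['eef_rot']);tip=np.array(s['eef_pos'])+R[:,2]*(.1547+.11)
u,v=proj(w,tip);print(s['qpos'],'tip',tip,u,v,'screw est px',proj(w,[.5775,-.1017,.112]))
c=w['image'][:,:,::-1]
u0=int(u)-33;v0=int(v)-25
a=cv2.resize(c[v0:v0+50,u0:u0+66],(792,600),interpolation=cv2.INTER_CUBIC);print(u0,v0)
a=np.clip(a.astype(float)*1.5,0,255).astype(np.uint8)
cv2.imwrite('pics/c4.png',a)
E
```

```text
clock: 5.3
eef_pos: [0.569, -0.062, 0.4539]
eef_rot: [[-0.858, 0.514, -0.002], [0.514, 0.858, 0.001], [0.002, -0.0, -1.0]]
contact_force: [0.1, -0.2, -2.2]
gripper_width: 0.027
finger_force: 98.5
[-1.79411076e+01  2.24298258e+01  7.21960011e+01 -2.28448993e-04
  8.54403179e+01 -7.67259495e+01] tip [ 0.56871059 -0.06189637  0.18946573] 317.9939003484645 203.37633712849365 screw est px [289.82909248 204.50089689]
284 178
```

View pics/c4.png

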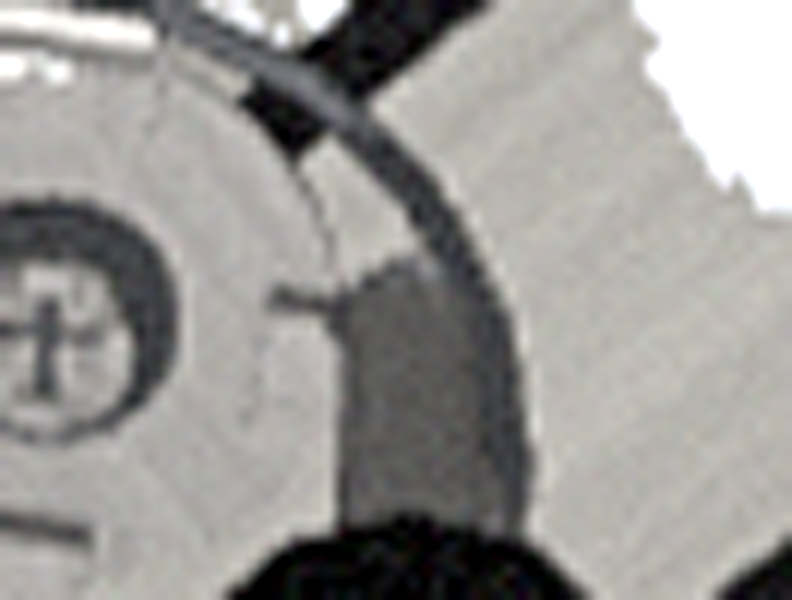

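Crop c4 shows the recess cross at about (45,330), px (287.8,205.5), with its arms nearly along the image axes. The bit end is at (410,262–300), on the predicted tip position, and its wings look aligned with the tool axes.

Run:
```python
from h import *
w=snap('wrist');s=arm.read_state();R=np.array(s['eef_rot']);tip=np.array(s['eef_pos'])+R[:,2]*(.1547+.11)
p=onz(w,287.8,205.5,.112);print(tip,p,(p-tip)*100)
g=w['image'][190:222,270:306].astype(float).mean(2)
m=(g>0)
# dark cross pixels inside head
print(np.round(g[8:26,8:30]).astype(int))
```

```text
[ 0.56877617 -0.06193127  0.18959184] [ 0.57742046 -0.10424283  0.112     ] [ 0.86442933 -4.23115614 -7.75918384]
[[121  88  37  49  48  42  41  40  40  45  48  54  36  36  45  45  44  46
   72 105 124 114]
 [109  44  47  41  49  47  45  49  64  63  65  55  57  38  38  37  41  44
   44  63 131 121]
 [ 72  41  45  43  53  59  72  78 113 111 112 102  90  82  70  32  46  45
   40  48 107 120]
 [ 48  44  44  45  80  88  89  97 126 127 129 124 100 108 104  41  48  47
   49  50  80 127]
 [ 41  47  46  86 111 108  98 102 106 105  92 115  96 121 108  70  46  41
   48  52  72 123]
 [ 37  42  55  94 114 111 116 105  99  69  49 111 109 108 102  82  51  39
   48  39  58 128]
 [ 39  41  67 117 110  87  94  90  95  65  62 109 107 109  98  88  56  36
   38  37  63 122]
 [ 40  51  87 131 109  45  56  62  68  60  55  72  75  69  78 110  89  34
   49  37  60 131]
 [ 37  45  94 131  95  70  87  98  96  55  61  93  85  71  89 129 115  48
   44  42  67 125]
 [ 55  51  99 126 108  91 103 115 117  55  79 129 112  99 106 128 124  57
   39  47  87 119]
 [ 95  41  83 108 110  95 114 116 104  58  79 124 102  95 111 128 116  44
   41  45  98 122]
 [111  54  58  94 102 106 113 108  92  53  77 117 113 103 105 109  92  35
   43  74 111 120]
 [113  96  57  78 107 110 113  83  73  41  66 107 112 113 115 103  64  37
   63 106 116 116]
 [121 123  94  45  96 119 109  89  80  91  86  97 102 109 116  89  51  63
  109 120 119 115]
 [118 117 116  94  71  85  91 123 122 122 120  97  93 100  75  48  67  98
  123 119 116 116]
 [117 120 116 116  97  86  77 104  97  98 102  82  58  65  60  95 106 120
  114 115 112 114]
 [114 118 118 114 118 115  98  99  88  79  81  83  85  93 105 128 117 114
  110 115 116 113]
 [110 119 116 115 117 116 121 116 114 105 109 112 122 117 123 120 120 118
  112 115 112 114]]
```

```bash
python3 -m handwheel '[{"fingers":2,"xyz":[0.4,-2.1,0],"turn":[0,0,0]},{"fingers":2,"xyz":[0.4,-2.1,0],"turn":[0,0,0]},{"fingers":2,"xyz":[0,0,0],"turn":[0,0,0]},{"fingers":2,"xyz":[0,0,-1.5],"turn":[0,0,0]},{"fingers":2,"xyz":[0,0,-1.5],"turn":[0,0,0]},{"fingers":2,"xyz":[0,0,-1.5],"turn":[0,0,0]},{"fingers":2,"xyz":[0,0,-1.5],"turn":[0,0,0]},{"fingers":2,"xyz":[0,0,0],"turn":[0,0,0]}]'
python3 - <<'E'
from h import *
w=snap('wrist');w=snap('wrist','w5.png');sc=snap('scene')
s=arm.read_state();R=np.array(s['eef_rot']);tip=np.array(s['eef_pos'])+R[:,2]*(.1547+.11)
u,v=proj(w,tip);print(s['qpos'],'tip',tip,u,v)
c=w['image'][:,:,::-1]
u0=int(u)-25;v0=int(v)-20
a=cv2.resize(c[v0:v0+37,u0:u0+50],(792,586),interpolation=cv2.INTER_CUBIC);print(u0,v0)
cv2.imwrite('pics/c5.png',np.clip(a.astype(float)*1.5,0,255).astype(np.uint8))
E
```

```text
clock: 6.25
eef_pos: [0.5768, -0.1034, 0.3928]
eef_rot: [[-0.856, 0.516, -0.004], [0.516, 0.856, 0.002], [0.004, -0.0, -1.0]]
contact_force: [0.8, 0.4, -1.6]
gripper_width: 0.0267
finger_force: 98.6
[-2.16326399e+01  2.60845914e+01  7.54930149e+01  5.71943317e-03
  7.83526524e+01 -8.06026253e+01] tip [ 0.5773789  -0.10383252  0.1309137 ] 318.0880226976345 204.97189805605296
293 184
```

View pics/c5.png

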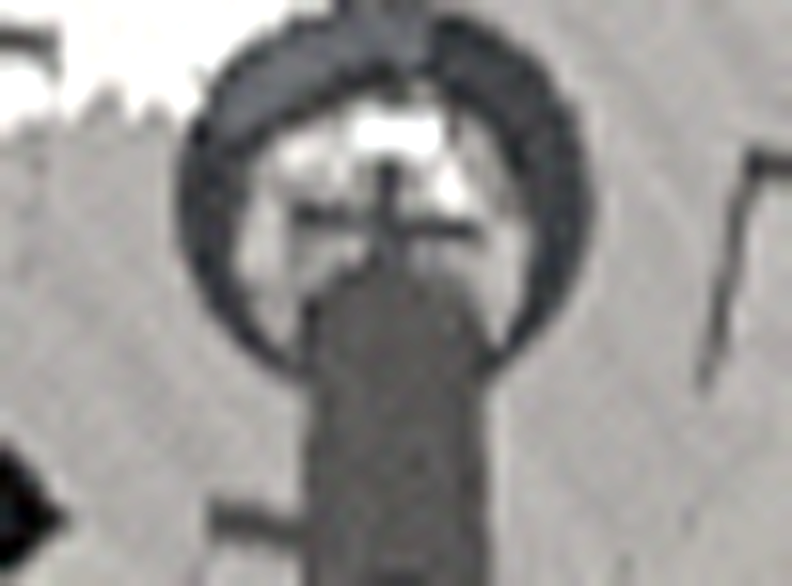

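The bit axis is at column 395 and the recess cross is centred at crop (388,222), px (317.5,198.0). They line up sideways, so I'll check fore-aft with numbers.

Run:
```python
from h import *
w=snap('wrist');s=arm.read_state();R=np.array(s['eef_rot']);tip=np.array(s['eef_pos'])+R[:,2]*(.1547+.11)
print(tip,s['eef_pos'],R[:,2],proj(w,[tip[0],tip[1],.1075]),onz(w,317.5,198,.1075), s['contact_force'],s['torque'])
```

```text
[ 0.57746949 -0.10393721  0.13104601] [ 0.57706775 -0.10379927  0.39574567] [ 1.51773972e-03 -5.21141353e-04 -9.99998712e-01] [317.91386129 194.36897424] [ 0.58010137 -0.10593902  0.1075    ] [-0.06464267  0.80898542 -1.77559069] [-0.01499029  0.00642064 -0.04790725]
```

Run:
```python
from h import *
P=[];I=[]
for k in range(6):
    w=snap('wrist');I.append(w['image'].astype(float).mean(2));s=arm.read_state()
    P.append(np.r_[s['eef_pos'],np.array(s['eef_rot'])[:,2]]);
    print(np.round(P[-1],4), np.round(onz(w,317.5,198,.1075),4)[:2],np.round(proj(w,[.5770,-.1037,.1075]),1))
print(np.round(np.mean(I,0)[188:212,305:332]).astype(int))
```

```text
[ 5.771e-01 -1.039e-01  3.957e-01  1.500e-03 -6.000e-04 -1.000e+00] [ 0.5802 -0.1061] [317.9 193.6]
[ 5.770e-01 -1.039e-01  3.955e-01  1.200e-03 -5.000e-04 -1.000e+00] [ 0.5802 -0.1061] [318.  193.6]
[ 5.770e-01 -1.039e-01  3.953e-01  1.000e-03 -4.000e-04 -1.000e+00] [ 0.58   -0.1061] [318.1 193.7]
[ 5.770e-01 -1.040e-01  3.952e-01  7.000e-04 -3.000e-04 -1.000e+00] [ 0.5799 -0.1061] [318.1 193.9]
[ 5.770e-01 -1.040e-01  3.951e-01  5.000e-04 -2.000e-04 -1.000e+00] [ 0.5798 -0.1061] [318.2 194. ]
[ 5.77e-01 -1.04e-01  3.95e-01  4.00e-04 -1.00e-04 -1.00e+00] [ 0.5797 -0.1061] [318.2 194.1]
[[165  64  65  73  71  72  65  52  45  46  60  58  62  54  64  83  51  33
   39  46  47  45  41  71 116 124 120]
 [128  51  73  75  72  57  52  40  60  86 115 144 139 130 128 132  83  61
   35  39  45  48  44  53  98 125 121]
 [ 66  40  61  66  55  45  65 101 109 117 147 189 182 179 178 166  84  96
   91  45  40  48  45  47  77 126 122]
 [ 37  43  48  48  46  93 135 143 138 130 149 170 171 175 179 174 110 111
  115  65  34  44  47  44  57 109 122]
 [ 40  45  43  42  69 128 175 157 144 142 133 119 116 
[... 1506 characters left out ...]
 118 117 115 116 113]
 [121 116 115 118 116 103  87  62  56  59  60  61  57  57  60  59  58  51
   48  79 109 119 115 116 116 116 114]
 [115 118 116 115 118 117 114  78  53  57  60  59  58  58  57  58  57  52
   52  87 112 117 113 115 117 114 115]
 [114 118 119 115 114 117 114  76  54  60  60  61  58  58  60  56  58  55
   68 113 121 113 114 114 113 115 115]
 [114 114 117 118 116 117 115  76  53  58  61  59  59  58  60  58  58  55
   81 131 118 114 113 115 115 115 115]
 [110 112 116 119 117 117 116  80  55  60  62  60  58  58  58  57  58  54
   80 128 122 117 113 115 114 114 116]
 [110 110 112 117 119 118 114  70  52  60  59  59  61  60  59  58  57  53
   80 126 123 119 115 113 113 115 115]]
```

The averaged pixels show bit wings tilted the same way as the recess arms, so their angles match. The cross is about 1.5 mm off along tool −x. I'll correct that and descend.

```bash
python3 -m handwheel '[{"fingers":2,"xyz":[0.12,-0.07,0],"turn":[0,0,0]},{"fingers":2,"xyz":[0,0,-0.4],"turn":[0,0,0]},{"fingers":2,"xyz":[0,0,-0.4],"turn":[0,0,0]},{"fingers":2,"xyz":[0,0,-0.4],"turn":[0,0,0]},{"fingers":2,"xyz":[0,0,-0.2],"turn":[0,0,0]},{"fingers":2,"xyz":[0,0,-0.2],"turn":[0,0,0]},{"fingers":2,"xyz":[0,0,0],"turn":[0,0,0]},{"fingers":2,"xyz":[0,0,0],"turn":[0,0,0]}]' 120
python3 -m handwheel '[{"fingers":2,"xyz":[0,0,-0.05],"turn":[0,0,0]},{"fingers":2,"xyz":[0,0,-0.05],"turn":[0,0,0]},{"fingers":2,"xyz":[0,0,-0.05],"turn":[0,0,0]},{"fingers":2,"xyz":[0,0,-0.05],"turn":[0,0,0]},{"fingers":2,"xyz":[0,0,0],"turn":[0,0,0]},{"fingers":2,"xyz":[0,0,0],"turn":[0,0,0]},{"fingers":2,"xyz":[0,0,0],"turn":[0,0,0]},{"fingers":2,"xyz":[0,0,0],"turn":[0,0,0]}]'
```

```text
clock: 7.55
eef_pos: [0.5782, -0.1047, 0.3788]
eef_rot: [[-0.857, 0.515, 0.0], [0.515, 0.857, -0.0], [-0.0, 0.0, -1.0]]
contact_force: [-0.6, -0.1, -0.7]
gripper_width: 0.0267
finger_force: 117.9
clock: 8.35
eef_pos: [0.5782, -0.1047, 0.3767]
eef_rot: [[-0.857, 0.515, 0.0], [0.515, 0.857, -0.0], [-0.0, 0.0, -1.0]]
contact_force: [0.4, 0.6, -1.2]
gripper_width: 0.0264
finger_force: 117.9
```

```bash
python3 -m handwheel '[{"fingers":2,"xyz":[0,0,-0.05],"turn":[0,0,0]},{"fingers":2,"xyz":[0,0,-0.05],"turn":[0,0,0]},{"fingers":2,"xyz":[0,0,-0.05],"turn":[0,0,0]},{"fingers":2,"xyz":[0,0,0],"turn":[0,0,0]},{"fingers":2,"xyz":[0,0,0],"turn":[0,0,0]},{"fingers":2,"xyz":[0,0,0],"turn":[0,0,0]},{"fingers":2,"xyz":[0,0,0],"turn":[0,0,0]},{"fingers":2,"xyz":[0,0,0],"turn":[0,0,0]}]'
```

```text
clock: 9.15
eef_pos: [0.5782, -0.1048, 0.3753]
eef_rot: [[-0.857, 0.515, 0.0], [0.515, 0.857, -0.0], [-0.0, -0.0, -1.0]]
contact_force: [-1.1, -2.6, 0.7]
gripper_width: 0.0267
finger_force: 118.3
```

```bash
python3 -m handwheel '[{"fingers":2,"xyz":[0,0,-0.05],"turn":[0,0,0]},{"fingers":2,"xyz":[0,0,-0.05],"turn":[0,0,0]},{"fingers":2,"xyz":[0,0,0],"turn":[0,0,0]},{"fingers":2,"xyz":[0,0,0],"turn":[0,0,0]},{"fingers":2,"xyz":[0,0,0],"turn":[0,0,0]},{"fingers":2,"xyz":[0,0,0],"turn":[0,0,0]},{"fingers":2,"xyz":[0,0,0],"turn":[0,0,0]},{"fingers":2,"xyz":[0,0,0],"turn":[0,0,0]}]'
```

```text
clock: 9.95
eef_pos: [0.5782, -0.1048, 0.3745]
eef_rot: [[-0.857, 0.515, 0.001], [0.515, 0.857, -0.0], [-0.001, -0.0, -1.0]]
contact_force: [-0.4, -2.4, 6.2]
gripper_width: 0.0265
finger_force: 118.8
```

```bash
python3 -m handwheel '[{"fingers":2,"xyz":[0,-0.04,-0.05],"turn":[0,0,0]},{"fingers":2,"xyz":[0,0,-0.05],"turn":[0,0,0]},{"fingers":2,"xyz":[0,0,0],"turn":[0,0,0]},{"fingers":2,"xyz":[0,0,0],"turn":[0,0,0]},{"fingers":2,"xyz":[0,0,0],"turn":[0,0,0]},{"fingers":2,"xyz":[0,0,0],"turn":[0,0,0]},{"fingers":2,"xyz":[0,0,0],"turn":[0,0,0]},{"fingers":2,"xyz":[0,0,0],"turn":[0,0,0]}]'
```

```text
clock: 10.75
eef_pos: [0.5782, -0.105, 0.374]
eef_rot: [[-0.857, 0.515, 0.001], [0.515, 0.857, -0.0], [-0.001, 0.0, -1.0]]
contact_force: [-0.9, -1.2, 8.2]
gripper_width: 0.0269
finger_force: 119.0
```

```bash
python3 -m handwheel '[{"fingers":2,"xyz":[0,-0.02,-0.05],"turn":[0,0,0]},{"fingers":2,"xyz":[0,0,-0.05],"turn":[0,0,0]},{"fingers":2,"xyz":[0,0,0],"turn":[0,0,0]},{"fingers":2,"xyz":[0,0,0],"turn":[0,0,0]},{"fingers":2,"xyz":[0,0,0],"turn":[0,0,0]},{"fingers":2,"xyz":[0,0,0],"turn":[0,0,0]},{"fingers":2,"xyz":[0,0,0],"turn":[0,0,0]},{"fingers":2,"xyz":[0,0,0],"turn":[0,0,0]}]'
python3 -c "
from h import *
s=arm.read_state();print(s['torque'],s['eef_pos'],s['contact_force'])"
```

```text
clock: 11.55
eef_pos: [0.5782, -0.1052, 0.3735]
eef_rot: [[-0.857, 0.515, 0.002], [0.515, 0.857, -0.0], [-0.002, 0.001, -1.0]]
contact_force: [-0.9, -0.5, 11.3]
gripper_width: 0.0267
finger_force: 119.4
[-0.16096493  0.36267146  0.02602678] [ 0.57822227 -0.10515739  0.37354018] [-0.92822612 -0.49847849 11.308892  ]
```

```bash
python3 -m handwheel '[{"fingers":2,"xyz":[0,0,-0.05],"turn":[0,0,0]},{"fingers":2,"xyz":[0,0,-0.05],"turn":[0,0,0]},{"fingers":2,"xyz":[0,0,-0.05],"turn":[0,0,0]},{"fingers":2,"xyz":[0,0,0],"turn":[0,0,0]},{"fingers":2,"xyz":[0,0,0],"turn":[0,0,0]},{"fingers":2,"xyz":[0,0,0],"turn":[0,0,0]},{"fingers":2,"xyz":[0,0,0],"turn":[0,0,0]},{"fingers":2,"xyz":[0,0,0],"turn":[0,0,0]}]'
python3 -c "
from h import *
s=arm.read_state();print(s['torque'],s['eef_pos'],s['contact_force'],s['qpos'])"
```

```text
clock: 12.35
eef_pos: [0.5782, -0.1051, 0.373]
eef_rot: [[-0.857, 0.515, 0.003], [0.515, 0.857, -0.001], [-0.003, 0.001, -1.0]]
contact_force: [-3.3, -0.4, 17.3]
gripper_width: 0.0264
finger_force: 120.1
[-0.06904004  0.65437426  0.00465731] [ 0.57818839 -0.10512295  0.37301748] [-3.33031236 -0.41985794 17.30967154] [-2.17213219e+01  2.71878522e+01  7.72367735e+01  1.77129268e-02
  7.54021376e+01 -8.07358986e+01]
```

```bash
python3 -m handwheel '[{"fingers":2,"xyz":[-0.05,0,-0.01],"turn":[0,0,-2]},{"fingers":2,"xyz":[0,0,0],"turn":[0,0,-2]},{"fingers":2,"xyz":[0,0,0],"turn":[0,0,-2]},{"fingers":2,"xyz":[0,0,0],"turn":[0,0,-2]},{"fingers":2,"xyz":[0,0,0],"turn":[0,0,-2]},{"fingers":2,"xyz":[0,0,0],"turn":[0,0,-2]},{"fingers":2,"xyz":[0,0,0],"turn":[0,0,-2]},{"fingers":2,"xyz":[0,0,0],"turn":[0,0,-2]}]'
python3 -c "
from h import *
s=arm.read_state();print(s['torque'],s['eef_pos'],s['contact_force'],s['qpos'])"
```

```text
clock: 13.15
eef_pos: [0.5779, -0.1049, 0.3726]
eef_rot: [[-0.681, 0.732, 0.004], [0.732, 0.681, 0.0], [-0.002, 0.003, -1.0]]
contact_force: [-0.5, 2.7, 15.4]
gripper_width: 0.0269
finger_force: 120.0
[ 0.38662125  0.04779001 -0.00370686] [ 0.57790589 -0.10487263  0.37264562] [-0.49924132  2.72239651 15.38477314] [-21.7195153   27.15620766  77.34215148   0.09716379  75.30002637
 -64.67132954]
```

```bash
python3 -m handwheel '[{"fingers":2,"xyz":[0,0.03,-0.05],"turn":[0,0,-2]},{"fingers":2,"xyz":[0,0,0],"turn":[0,0,-2]},{"fingers":2,"xyz":[0,0,0],"turn":[0,0,-2]},{"fingers":2,"xyz":[0,0,0],"turn":[0,0,-2]},{"fingers":2,"xyz":[0,0,0],"turn":[0,0,-2]},{"fingers":2,"xyz":[0,0,0],"turn":[0,0,-2]},{"fingers":2,"xyz":[0,0,0],"turn":[0,0,-2]},{"fingers":2,"xyz":[0,0,0],"turn":[0,0,-2]}]'
python3 -c "
from h import *
s=arm.read_state();print(s['torque'],s['eef_pos'],s['contact_force'],s['qpos'])"
```

```text
clock: 13.95
eef_pos: [0.5778, -0.1049, 0.3722]
eef_rot: [[-0.453, 0.892, 0.003], [0.892, 0.453, -0.001], [-0.002, 0.002, -1.0]]
contact_force: [-0.8, -0.0, 16.1]
gripper_width: 0.0268
finger_force: 120.1
[-0.27642929  0.38727603  0.02528994] [ 0.57776829 -0.10491812  0.37220864] [-0.84171609 -0.04399514 16.10415047] [-2.17177775e+01  2.71646942e+01  7.73958717e+01  1.71491262e-02
  7.52490286e+01 -4.86431598e+01]
```

```bash
python3 -m handwheel '[{"fingers":2,"xyz":[0,0,-0.02],"turn":[0,0,-3]},{"fingers":2,"xyz":[0,0,0],"turn":[0,0,-3]},{"fingers":2,"xyz":[0,0,0],"turn":[0,0,-3]},{"fingers":2,"xyz":[0,0,-0.01],"turn":[0,0,-3]},{"fingers":2,"xyz":[0,0,0],"turn":[0,0,-3]},{"fingers":2,"xyz":[0,0,0],"turn":[0,0,-3]},{"fingers":2,"xyz":[0,0,0],"turn":[0,0,-3]},{"fingers":2,"xyz":[0,0,0],"turn":[0,0,-3]}]'
python3 -c "
from h import *
for k in range(4):
  s=arm.read_state();print(s['torque'],s['eef_pos'],s['contact_force'],s['qpos'][5]);snap('wrist','t%d.png'%k)"
```

```text
clock: 14.75
eef_pos: [0.5778, -0.1048, 0.3723]
eef_rot: [[-0.05, 0.999, 0.004], [0.999, 0.05, -0.001], [-0.001, 0.004, -1.0]]
contact_force: [-2.8, 0.1, 17.4]
gripper_width: 0.0268
finger_force: 120.4
[-0.12396916  0.60433802  0.07204428] [ 0.57776546 -0.10484334  0.37229229] [-2.75778845  0.06961067 17.42975362] -24.610936958567567
[-0.11310424  0.64908037  0.06093121] [ 0.57776819 -0.10482784  0.3722627 ] [-2.43776915 -0.43553693 18.02683088] -24.450995560718635
[-0.08272413  0.57990219  0.09156009] [ 0.57776598 -0.10482964  0.37226144] [-2.29850391  0.08359759 18.09821873] -24.64902899551678
[-0.10716367  0.62304507  0.06240426] [ 0.577772   -0.10483431  0.37227134] [-3.53710422 -0.31004487 17.48016041] -24.715105496912724
```

```bash
python3 -m handwheel '[{"fingers":2,"xyz":[-0.03,0,-0.02],"turn":[0,0,-3]},{"fingers":2,"xyz":[0,0,0],"turn":[0,0,-3]},{"fingers":2,"xyz":[0,0,-0.01],"turn":[0,0,-3]},{"fingers":2,"xyz":[0,0,0],"turn":[0,0,-3]},{"fingers":2,"xyz":[0,0,0],"turn":[0,0,-3]},{"fingers":2,"xyz":[0,0,0],"turn":[0,0,-3]},{"fingers":2,"xyz":[0,0,0],"turn":[0,0,-3]},{"fingers":2,"xyz":[0,0,0],"turn":[0,0,-3]}]'
cat > st.py <<'E'
from h import *
T=[]
for k in range(3):
  s=arm.read_state();T.append(np.r_[s['torque'],s['eef_pos']*1000,s['contact_force'],s['qpos'][5]]);eyes.read_camera('wrist')
print(np.round(np.mean(T,0),3))
E
python3 st.py
```

```text
clock: 15.75
eef_pos: [0.5776, -0.1048, 0.3722]
eef_rot: [[0.36, 0.933, 0.004], [0.933, -0.36, -0.001], [0.001, 0.005, -1.0]]
contact_force: [-0.5, -1.2, 18.6]
gripper_width: 0.0268
finger_force: 120.4
[-1.10000e-02  3.85000e-01  8.10000e-02  5.77558e+02 -1.04792e+02
  3.72184e+02 -1.11800e+00 -3.71000e-01  1.89130e+01 -5.82000e-01]
```

```bash
python3 -m handwheel '[{"fingers":2,"xyz":[0,0,-0.01],"turn":[0,0,-3]},{"fingers":2,"xyz":[0,0,0],"turn":[0,0,-3]},{"fingers":2,"xyz":[0,0,0],"turn":[0,0,-3]},{"fingers":2,"xyz":[0,0,0],"turn":[0,0,-3]},{"fingers":2,"xyz":[0,0,0],"turn":[0,0,-3]},{"fingers":2,"xyz":[0,0,0],"turn":[0,0,-3]},{"fingers":2,"xyz":[0,0,0],"turn":[0,0,-3]},{"fingers":2,"xyz":[0,0,0],"turn":[0,0,-3]}]'
python3 st.py
```

```text
clock: 16.7
eef_pos: [0.5776, -0.1048, 0.3721]
eef_rot: [[0.708, 0.706, 0.005], [0.706, -0.708, -0.001], [0.003, 0.004, -1.0]]
contact_force: [-1.2, 0.5, 18.5]
gripper_width: 0.0264
finger_force: 120.4
[-1.80000e-02  3.02000e-01  1.16000e-01  5.77582e+02 -1.04786e+02
  3.72095e+02 -1.48100e+00  4.55000e-01  1.83000e+01  2.34190e+01]
```

```bash
python3 -m handwheel '[{"fingers":2,"xyz":[0,0,-0.01],"turn":[0,0,-3]},{"fingers":2,"xyz":[0,0,0],"turn":[0,0,-3]},{"fingers":2,"xyz":[0,0,0],"turn":[0,0,-3]},{"fingers":2,"xyz":[0,0,0],"turn":[0,0,-2]},{"fingers":2,"xyz":[0,0,0],"turn":[0,0,-2]},{"fingers":2,"xyz":[0,0,0],"turn":[0,0,-2]},{"fingers":2,"xyz":[0,0,0],"turn":[0,0,0]},{"fingers":2,"xyz":[0,0,0],"turn":[0,0,0]}]'
python3 st.py
```

```text
clock: 17.65
eef_pos: [0.5776, -0.1048, 0.372]
eef_rot: [[0.866, 0.5, 0.005], [0.5, -0.866, -0.001], [0.004, 0.003, -1.0]]
contact_force: [-1.4, 0.4, 17.7]
gripper_width: 0.0266
finger_force: 120.4
[-2.00000e-03  2.90000e-01  3.10000e-02  5.77592e+02 -1.04782e+02
  3.72029e+02 -1.40500e+00  1.78000e-01  1.84570e+01  3.82560e+01]
```

```bash
python3 -m handwheel '[{"fingers":2,"xyz":[0,0,-0.01],"turn":[0,0,-2]},{"fingers":2,"xyz":[0,0,0],"turn":[0,0,-2]},{"fingers":2,"xyz":[0,0,0],"turn":[0,0,-2]},{"fingers":2,"xyz":[0,0,0],"turn":[0,0,-2]},{"fingers":2,"xyz":[0,0,0],"turn":[0,0,-2]},{"fingers":2,"xyz":[0,0,0],"turn":[0,0,-2]},{"fingers":2,"xyz":[0,0,0],"turn":[0,0,-2]},{"fingers":2,"xyz":[0,0,0],"turn":[0,0,-2]}]'
python3 st.py
```

```text
clock: 18.6
eef_pos: [0.5776, -0.1048, 0.372]
eef_rot: [[0.971, 0.241, 0.005], [0.241, -0.971, -0.001], [0.004, 0.002, -1.0]]
contact_force: [-1.6, 0.1, 18.3]
gripper_width: 0.0267
finger_force: 120.5
[-1.40000e-02  2.83000e-01  9.20000e-02  5.77603e+02 -1.04809e+02
  3.71961e+02 -1.35400e+00 -3.02000e-01  1.81950e+01  5.43640e+01]
```

```bash
python3 -m handwheel '[{"fingers":2,"xyz":[0,0,-0.01],"turn":[0,0,-1.5]},{"fingers":2,"xyz":[0,0,0],"turn":[0,0,-1.5]},{"fingers":2,"xyz":[0,0,0],"turn":[0,0,-1.5]},{"fingers":2,"xyz":[0,0,0],"turn":[0,0,-1.5]},{"fingers":2,"xyz":[0,0,0],"turn":[0,0,-1.5]},{"fingers":2,"xyz":[0,0,0],"turn":[0,0,-1.5]},{"fingers":2,"xyz":[0,0,0],"turn":[0,0,-1.5]},{"fingers":2,"xyz":[0,0,0],"turn":[0,0,-1.5]}]'
python3 st.py
```

```text
clock: 19.55
eef_pos: [0.5776, -0.1048, 0.3719]
eef_rot: [[0.999, 0.034, 0.005], [0.034, -0.999, -0.001], [0.005, 0.001, -1.0]]
contact_force: [-0.9, 0.4, 18.6]
gripper_width: 0.0269
finger_force: 120.5
[-6.40000e-02  2.90000e-01  9.00000e-02  5.77613e+02 -1.04811e+02
  3.71911e+02 -1.31500e+00  9.80000e-02  1.89650e+01  6.63360e+01]
```

Still turning and sinking at the expected rate.

```bash
python3 -m handwheel '[{"fingers":2,"xyz":[0,0,-0.01],"turn":[0,0,-1.5]},{"fingers":2,"xyz":[0,0,0],"turn":[0,0,-1.5]},{"fingers":2,"xyz":[0,0,0],"turn":[0,0,-1.5]},{"fingers":2,"xyz":[0,0,0],"turn":[0,0,-1.5]},{"fingers":2,"xyz":[0,0,0],"turn":[0,0,-1.5]},{"fingers":2,"xyz":[0,0,0],"turn":[0,0,-1.5]},{"fingers":2,"xyz":[0,0,0],"turn":[0,0,-1.5]},{"fingers":2,"xyz":[0,0,0],"turn":[0,0,-1.5]}]'
python3 st.py
```

```text
clock: 20.5
eef_pos: [0.5776, -0.1048, 0.3718]
eef_rot: [[0.985, -0.174, 0.005], [-0.174, -0.985, -0.001], [0.005, 0.0, -1.0]]
contact_force: [-0.9, -0.6, 18.6]
gripper_width: 0.027
finger_force: 120.5
[-3.30000e-02  2.89000e-01  1.77000e-01  5.77614e+02 -1.04797e+02
  3.71830e+02 -7.77000e-01 -2.96000e-01  1.92970e+01  7.83330e+01]
```

```bash
python3 -m handwheel '[{"fingers":2,"xyz":[0,0,-0.01],"turn":[0,0,-1]},{"fingers":2,"xyz":[0,0,0],"turn":[0,0,-1]},{"fingers":2,"xyz":[0,0,0],"turn":[0,0,-1]},{"fingers":2,"xyz":[0,0,0],"turn":[0,0,-1]},{"fingers":2,"xyz":[0,0,0],"turn":[0,0,-1]},{"fingers":2,"xyz":[0,0,0],"turn":[0,0,-1]},{"fingers":2,"xyz":[0,0,0],"turn":[0,0,-1]},{"fingers":2,"xyz":[0,0,0],"turn":[0,0,-1]}]'
python3 st.py
```

```text
clock: 21.45
eef_pos: [0.5776, -0.1048, 0.3718]
eef_rot: [[0.951, -0.309, 0.005], [-0.309, -0.951, -0.001], [0.005, -0.0, -1.0]]
contact_force: [-1.8, -0.6, 19.8]
gripper_width: 0.0267
finger_force: 120.5
[-6.10000e-02  2.91000e-01  1.41000e-01  5.77618e+02 -1.04826e+02
  3.71795e+02 -1.58900e+00 -4.97000e-01  1.96370e+01  8.63040e+01]
```

```bash
python3 -m handwheel '[{"fingers":2,"xyz":[0,0,0],"turn":[0,0,-1]},{"fingers":2,"xyz":[0,0,0],"turn":[0,0,-1]},{"fingers":2,"xyz":[0,0,0],"turn":[0,0,-1]},{"fingers":2,"xyz":[0,0,0],"turn":[0,0,-1]},{"fingers":2,"xyz":[0,0,0],"turn":[0,0,-1]},{"fingers":2,"xyz":[0,0,0],"turn":[0,0,-1]},{"fingers":2,"xyz":[0,0,0],"turn":[0,0,-1]},{"fingers":2,"xyz":[0,0,0],"turn":[0,0,-1]}]'
python3 st.py
```

```text
clock: 22.4
eef_pos: [0.5776, -0.1046, 0.3718]
eef_rot: [[0.899, -0.439, 0.005], [-0.439, -0.899, -0.001], [0.005, -0.002, -1.0]]
contact_force: [-1.7, 1.0, 19.8]
gripper_width: 0.0269
finger_force: 120.6
[ 2.69000e-01  4.59000e-01  3.30000e-02  5.77571e+02 -1.04626e+02
  3.71804e+02 -1.98600e+00  8.87000e-01  2.03190e+01  9.43130e+01]
```

```bash
sed -i 's/range(3)/range(8)/; s/print(np.round(np.mean/print(np.round(np.std(T,0)[[2,5,8]],3),np.round(np.mean/' st.py; python3 st.py
python3 -m handwheel '[{"fingers":2,"xyz":[0,0,0],"turn":[0,0,-1]},{"fingers":2,"xyz":[0,0,0],"turn":[0,0,-1]},{"fingers":2,"xyz":[0,0,0],"turn":[0,0,-1]},{"fingers":2,"xyz":[0,0,0],"turn":[0,0,-1]},{"fingers":2,"xyz":[0,0,0],"turn":[0,0,-1]},{"fingers":2,"xyz":[0,0,0],"turn":[0,0,0]},{"fingers":2,"xyz":[0,0,0],"turn":[0,0,0]},{"fingers":2,"xyz":[0,0,0],"turn":[0,0,0]}]' >/dev/null
python3 st.py
```

```text
[0.033 0.01  0.264] [ 2.95000e-01  4.51000e-01  6.90000e-02  5.77560e+02 -1.04632e+02
  3.71815e+02 -1.68300e+00  1.50100e+00  2.01780e+01  9.42600e+01]
[0.033 0.017 0.214] [ 1.93000e-01  5.09000e-01  3.80000e-02  5.77556e+02 -1.04697e+02
  3.71842e+02 -2.25700e+00  8.36000e-01  2.05400e+01  9.92580e+01]
```

```bash
python3 -m handwheel '[{"fingers":2,"xyz":[0,0,0],"turn":[0,0,-1]},{"fingers":2,"xyz":[0,0,0],"turn":[0,0,-1]},{"fingers":2,"xyz":[0,0,0],"turn":[0,0,-1]},{"fingers":2,"xyz":[0,0,0],"turn":[0,0,-1]},{"fingers":2,"xyz":[0,0,0],"turn":[0,0,-1]},{"fingers":2,"xyz":[0,0,0],"turn":[0,0,-1]},{"fingers":2,"xyz":[0,0,0],"turn":[0,0,-1]},{"fingers":2,"xyz":[0,0,0],"turn":[0,0,-1]}]' 
python3 st.py
python3 - <<'E'
from h import *
w=snap('wrist','w6.png')
f=lambda i:np.clip(cv2.resize(i[150:290,260:380],(390,455),interpolation=cv2.INTER_CUBIC).astype(float)*1.6,0,255).astype(np.uint8)
cv2.imwrite('pics/c6.png',np.hstack([f(cv2.imread('pics/t3.png')),f(w['image'][:,:,::-1])]))
E
```

```text
clock: 24.95
eef_pos: [0.5776, -0.1049, 0.3719]
eef_rot: [[0.777, -0.63, 0.005], [-0.63, -0.777, -0.001], [0.005, -0.002, -1.0]]
contact_force: [-1.6, 0.2, 20.3]
gripper_width: 0.0265
finger_force: 120.6
[0.027 0.016 0.302] [-9.50000e-02  3.55000e-01  5.00000e-03  5.77597e+02 -1.04874e+02
  3.71896e+02 -1.64700e+00 -3.10000e-01  1.99860e+01  1.07284e+02]
```

View pics/c6.png

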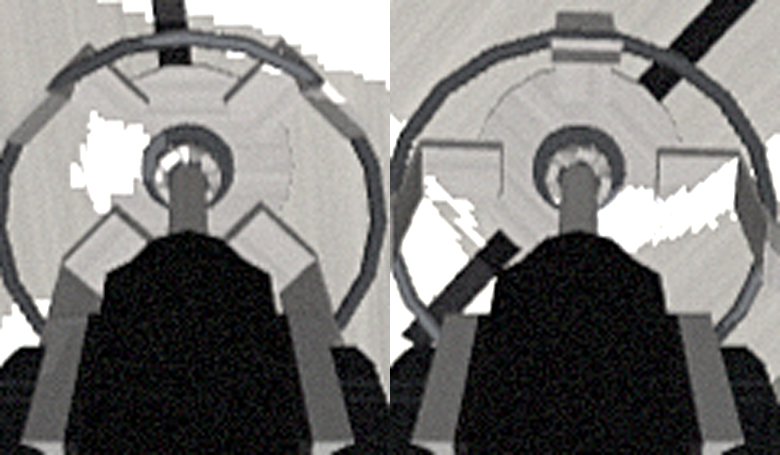

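In both halves the bit sits in the centre of the head at the same depth, and the handle is still flat on the pads. So the bit is seated and turning with the gripper. I'll carry on in small steps until the torque rises.

```bash
python3 -m handwheel '[{"fingers":2,"xyz":[0,0,0],"turn":[0,0,-1]},{"fingers":2,"xyz":[0,0,0],"turn":[0,0,-1]},{"fingers":2,"xyz":[0,0,0],"turn":[0,0,-1]},{"fingers":2,"xyz":[0,0,0],"turn":[0,0,-1]},{"fingers":2,"xyz":[0,0,0],"turn":[0,0,-1]},{"fingers":2,"xyz":[0,0,0],"turn":[0,0,-1]},{"fingers":2,"xyz":[0,0,0],"turn":[0,0,-1]},{"fingers":2,"xyz":[0,0,0],"turn":[0,0,-1]}]' 
python3 st.py
```

```text
clock: 26.2
eef_pos: [0.5776, -0.1049, 0.372]
eef_rot: [[0.682, -0.732, 0.005], [-0.732, -0.682, -0.002], [0.005, -0.003, -1.0]]
contact_force: [-0.8, -0.2, 21.0]
gripper_width: 0.0263
finger_force: 120.7
[0.029 0.013 0.349] [-1.12000e-01  3.99000e-01  3.00000e-02  5.77594e+02 -1.04867e+02
  3.71968e+02 -1.49500e+00 -1.02000e-01  2.05300e+01  1.15282e+02]
```

Run:
```python
from h import *
for f in('w5','t0','t3','w6'):
    g=cv2.imread('pics/%s.png'%f).astype(float).mean(2)
    out=[]
    for u in (304,310,318,326,331):
        col=g[185:260,u]
        k=[r for r in range(len(col)-6) if (col[r:r+6]<16).all()]
        r=k[0]; a,b=col[r-2],col[r-1]
        out.append(round(185+r-1+ (b-10)/50,1))
    print(f,out, 'shaft cols',[np.round(g[213,310:328]).astype(int).tolist()])
    print(np.round(g[192:212,317:319].mean(1)).astype(int))
```

```text
w5 [np.float64(226.4), np.float64(228.1), np.float64(220.7), np.float64(223.2), np.float64(229.1)] shaft cols [[118, 115, 63, 58, 59, 56, 57, 62, 56, 50, 64, 58, 52, 65, 127, 120, 122, 117]]
[186 146  72  61  77  65  48  58  61  56  59  58  60  58  57  58  58  60
  56  60]
t0 [np.float64(226.5), np.float64(223.5), np.float64(220.7), np.float64(223.1), np.float64(226.9)] shaft cols [[75, 50, 58, 56, 61, 62, 60, 58, 56, 60, 60, 63, 58, 48, 64, 66, 109, 122]]
[ 42  42  61 113 133 132 135 107  68  55  58  61  64  60  61  60  63  57
  61  59]
t3 [np.float64(226.5), np.float64(223.5), np.float64(220.6), np.float64(226.1), np.float64(227.0)] shaft cols [[75, 47, 62, 59, 60, 68, 63, 57, 57, 60, 59, 63, 57, 49, 64, 74, 112, 120]]
[ 48  42  67 114 134 136 136 108  68  58  61  59  58  60  59  59  60  62
  60  61]
w6 [np.float64(226.9), np.float64(225.2), np.float64(220.8), np.float64(223.5), np.float64(227.2)] shaft cols [[54, 40, 58, 61, 67, 67, 66, 67, 69, 64, 68, 68, 63, 58, 80, 75, 136, 172]]
[ 51  46  50  85 104 122 110  78  52  63  66  65  68  68  64  68  69  66
  68  65]
```

```bash
python3 -m handwheel '[{"fingers":2,"xyz":[0,0,0],"turn":[0,0,-1]},{"fingers":2,"xyz":[0,0,0],"turn":[0,0,-1]},{"fingers":2,"xyz":[0,0,0],"turn":[0,0,-1]},{"fingers":2,"xyz":[0,0,0],"turn":[0,0,-1]},{"fingers":2,"xyz":[0,0,0],"turn":[0,0,-1]},{"fingers":2,"xyz":[0,0,0],"turn":[0,0,-1]},{"fingers":2,"xyz":[0,0,0],"turn":[0,0,-1]},{"fingers":2,"xyz":[0,0,0],"turn":[0,0,-1]}]' 
python3 st.py
```

```text
clock: 27.4
eef_pos: [0.5777, -0.1047, 0.3717]
eef_rot: [[0.573, -0.82, 0.006], [-0.82, -0.573, -0.001], [0.004, -0.004, -1.0]]
contact_force: [0.3, 0.3, 18.3]
gripper_width: 0.0265
finger_force: 120.4
[0.029 0.033 0.512] [ 1.96000e-01 -1.19000e-01 -3.90000e-02  5.77741e+02 -1.04709e+02
  3.71779e+02  5.50000e-01  7.57000e-01  1.85590e+01  1.23288e+02]
```

The readings are ambiguous, so I'll back out along the axis and measure the recess's angle directly.

```bash
python3 -m handwheel '[{"fingers":2,"xyz":[0,0,0.4],"turn":[0,0,0]},{"fingers":2,"xyz":[0,0,0.5],"turn":[0,0,0]},{"fingers":2,"xyz":[0,0,0.6],"turn":[0,0,0]},{"fingers":2,"xyz":[0,0,0.6],"turn":[0,0,0]},{"fingers":2,"xyz":[0,0,0.5],"turn":[0,0,0]},{"fingers":2,"xyz":[0,0,0],"turn":[0,0,0]},{"fingers":2,"xyz":[0,0,0],"turn":[0,0,0]},{"fingers":2,"xyz":[0,0,0],"turn":[0,0,0]}]'
python3 - <<'E'
from h import *
I=[]
for k in range(4): w=snap('wrist');I.append(w['image'].astype(float).mean(2))
s=arm.read_state();print(s['eef_pos'],np.array(s['eef_rot']),s['contact_force'])
g=np.mean(I,0);cv2.imwrite('pics/w7.png',g);np.save('w7.npy',g)
print(np.round(g[187:210,305:332]).astype(int))
E
```

```text
clock: 28.6
eef_pos: [0.5774, -0.105, 0.3946]
eef_rot: [[0.574, -0.819, -0.001], [-0.819, -0.574, 0.0], [-0.001, 0.0, -1.0]]
contact_force: [-0.6, -0.7, -1.8]
gripper_width: 0.0267
finger_force: 118.1
[ 0.57739984 -0.10502604  0.3947039 ] [[ 5.73593712e-01 -8.19139869e-01 -3.59605116e-04]
 [-8.19139882e-01 -5.73593786e-01  1.49081650e-04]
 [-3.28385983e-04  2.09054595e-04 -9.99999924e-01]] [ 0.09678274 -0.07885135 -1.73711509]
[[ 45  50  52  50  47  53  82  83  96 136 135 134 133 132 107 107 122  99
   51  44  50  51  45  56 110 125 124]
 [ 45  49  50  48  78  95 100  96  99 128 126 118 121 124 105 109 123 108
   75  45  49  49  46  51  90 126 123]
 [ 46  49  49  76 115 116 109 105 102 110 105  79  92 114 101 118 114 103
   90  60  50  49  48  48  80 125 116]
 [ 51  47  54 104 126 120 114 108 106 103  98  40  74 109 107 119 109 102
   94  72  44  50  48  40  58 132 173]
 [ 46  44  48  94 107 112 117 120 121 119 114  41  82 122 118 122 107  97
   86  72  48  42  52  67  83 164 207]
 [ 46  54  85 112 111  94  85 104 101  92  93  40  67 102  92  87  74  78
  111 107  96  43  72  84 105 
[... 1348 characters left out ...]
192 192 191 192]
 [122 117 116 117 123 121  79  46  63  68  72  72  69  69  68  70  65  58
   77 180 200 194 192 191 191 191 192]
 [123 123 120 119 117 119 101  68  65  69  72  69  71  69  72  71  66  58
   60 130 183 195 192 191 191 191 189]
 [121 123 123 123 121 120 117  87  61  69  72  70  69  72  69  69  68  59
   60 133 186 196 195 194 193 192 192]
 [126 122 121 122 124 124 120  84  62  70  71  73  70  68  69  71  69  62
   71 141 210 199 194 179 197 193 192]
 [124 124 125 121 124 124 123  86  61  68  72  72  70  69  71  69  68  64
   81 136 169 173 199 137 166 188 192]][ WARN:0@4.122] global loadsave.cpp:1063 imwrite_ Unsupported depth image for selected encoder is fallbacked to CV_8U.
```

The averaged pixels show the recess cross at rows 189–199, col 316, and row 193, cols 311–321. It is aligned with the tool again, which fits about 106° of screw turn, close to the snug angle. I'll test whether the bit seats here.

```bash
python3 -m handwheel '[{"fingers":2,"xyz":[0,0,-0.6],"turn":[0,0,0]},{"fingers":2,"xyz":[0,0,-0.6],"turn":[0,0,0]},{"fingers":2,"xyz":[0,0,-0.5],"turn":[0,0,0]},{"fingers":2,"xyz":[0,0,-0.2],"turn":[0,0,0]},{"fingers":2,"xyz":[0,0,-0.1],"turn":[0,0,0]},{"fingers":2,"xyz":[0,0,0],"turn":[0,0,0]},{"fingers":2,"xyz":[0,0,0],"turn":[0,0,0]},{"fingers":2,"xyz":[0,0,0],"turn":[0,0,0]}]'
python3 -m handwheel '[{"fingers":2,"xyz":[0,0,-0.1],"turn":[0,0,0]},{"fingers":2,"xyz":[0,0,0],"turn":[0,0,0]},{"fingers":2,"xyz":[0,0,-0.1],"turn":[0,0,0]},{"fingers":2,"xyz":[0,0,0],"turn":[0,0,0]},{"fingers":2,"xyz":[0,0,0],"turn":[0,0,0]},{"fingers":2,"xyz":[0,0,0],"turn":[0,0,0]},{"fingers":2,"xyz":[0,0,0],"turn":[0,0,0]},{"fingers":2,"xyz":[0,0,0],"turn":[0,0,0]}]'
```

```text
clock: 29.6
eef_pos: [0.5775, -0.105, 0.3752]
eef_rot: [[0.574, -0.819, 0.001], [-0.819, -0.574, -0.0], [0.001, -0.0, -1.0]]
contact_force: [0.0, 0.9, 3.8]
gripper_width: 0.0267
finger_force: 118.9
clock: 30.4
eef_pos: [0.5776, -0.1049, 0.3737]
eef_rot: [[0.574, -0.819, 0.002], [-0.819, -0.574, -0.0], [0.002, -0.002, -1.0]]
contact_force: [2.5, -0.0, 6.9]
gripper_width: 0.0266
finger_force: 119.1
```

```bash
python3 -m handwheel '[{"fingers":2,"xyz":[0,0,1],"turn":[0,0,0]},{"fingers":2,"xyz":[0.06,-0.02,0],"turn":[0,0,8.5]},{"fingers":2,"xyz":[0,0,0],"turn":[0,0,8.5]},{"fingers":2,"xyz":[0,0,0],"turn":[0,0,8.5]},{"fingers":2,"xyz":[0,0,0],"turn":[0,0,8.5]},{"fingers":2,"xyz":[0,0,0],"turn":[0,0,8.5]},{"fingers":2,"xyz":[0,0,0],"turn":[0,0,8.5]},{"fingers":2,"xyz":[0,0,0],"turn":[0,0,8.5]}]'
python3 -m handwheel '[{"fingers":2,"xyz":[0,0,0],"turn":[0,0,0]},{"fingers":2,"xyz":[0,0,-0.5],"turn":[0,0,0]},{"fingers":2,"xyz":[0,0,-0.3],"turn":[0,0,0]},{"fingers":2,"xyz":[0,0,-0.2],"turn":[0,0,0]},{"fingers":2,"xyz":[0,0,-0.1],"turn":[0,0,0]},{"fingers":2,"xyz":[0,0,0],"turn":[0,0,0]},{"fingers":2,"xyz":[0,0,0],"turn":[0,0,0]},{"fingers":2,"xyz":[0,0,0],"turn":[0,0,0]}]'
```

```text
clock: 31.2
eef_pos: [0.5779, -0.1053, 0.3825]
eef_rot: [[0.996, 0.085, -0.002], [0.085, -0.996, 0.0], [-0.002, -0.0, -1.0]]
contact_force: [-0.4, 0.0, -2.5]
gripper_width: 0.0265
finger_force: 118.3
clock: 32.0
eef_pos: [0.5781, -0.1051, 0.373]
eef_rot: [[0.997, 0.077, 0.002], [0.077, -0.997, -0.0], [0.002, 0.001, -1.0]]
contact_force: [0.2, 1.2, 5.7]
gripper_width: 0.0266
finger_force: 119.5
```

```bash
python3 -m handwheel '[{"fingers":2,"xyz":[0,0,-0.1],"turn":[0,0,0]},{"fingers":2,"xyz":[0,0,0],"turn":[0,0,0]},{"fingers":2,"xyz":[0,0,-0.05],"turn":[0,0,0]},{"fingers":2,"xyz":[0,0,0],"turn":[0,0,0]},{"fingers":2,"xyz":[0,0,-0.05],"turn":[0,0,0]},{"fingers":2,"xyz":[0,0,0],"turn":[0,0,0]},{"fingers":2,"xyz":[0,0,0],"turn":[0,0,0]},{"fingers":2,"xyz":[0,0,0],"turn":[0,0,0]}]'
sed -i 's/range(8)/range(4)/' st.py; python3 st.py
```

```text
clock: 32.8
eef_pos: [0.5781, -0.105, 0.3723]
eef_rot: [[0.997, 0.077, 0.004], [0.077, -0.997, -0.001], [0.003, 0.001, -1.0]]
contact_force: [-1.2, 1.3, 14.3]
gripper_width: 0.0266
finger_force: 120.3
[0.023 0.018 0.349] [ 5.22000e-01  4.13000e-01  1.00000e-02  5.78057e+02 -1.05019e+02
  3.72356e+02 -1.59400e+00  1.43400e+00  1.36850e+01  6.38360e+01]
```

```bash
python3 -m handwheel '[{"fingers":2,"xyz":[0,0,-0.06],"turn":[0,0,0]},{"fingers":2,"xyz":[0,0,0],"turn":[0,0,-1]},{"fingers":2,"xyz":[0,0,0],"turn":[0,0,-1]},{"fingers":2,"xyz":[0,0,0],"turn":[0,0,-1]},{"fingers":2,"xyz":[0,0,0],"turn":[0,0,-1]},{"fingers":2,"xyz":[0,0,0],"turn":[0,0,-1]},{"fingers":2,"xyz":[0,0,0],"turn":[0,0,-1]},{"fingers":2,"xyz":[0,0,0],"turn":[0,0,0]}]'
python3 st.py
python3 -m handwheel '[{"fingers":2,"xyz":[0,0,0],"turn":[0,0,-1]},{"fingers":2,"xyz":[0,0,0],"turn":[0,0,-1]},{"fingers":2,"xyz":[0,0,0],"turn":[0,0,-1]},{"fingers":2,"xyz":[0,0,0],"turn":[0,0,-1]},{"fingers":2,"xyz":[0,0,0],"turn":[0,0,-1]},{"fingers":2,"xyz":[0,0,0],"turn":[0,0,-1]},{"fingers":2,"xyz":[0,0,0],"turn":[0,0,-1]},{"fingers":2,"xyz":[0,0,0],"turn":[0,0,0]}]'
python3 st.py
```

```text
clock: 33.8
eef_pos: [0.5781, -0.105, 0.3719]
eef_rot: [[1.0, -0.028, 0.004], [-0.028, -1.0, -0.001], [0.004, 0.001, -1.0]]
contact_force: [-1.6, 3.3, 14.4]
gripper_width: 0.0268
finger_force: 120.3
[0.008 0.023 0.537] [ 4.93000e-01  4.45000e-01  1.20000e-01  5.78058e+02 -1.05022e+02
  3.71915e+02 -1.69800e+00  2.24400e+00  1.47010e+01  6.98360e+01]
clock: 34.8
eef_pos: [0.5781, -0.105, 0.3719]
eef_rot: [[0.989, -0.149, 0.004], [-0.149, -0.989, -0.001], [0.004, 0.001, -1.0]]
contact_force: [-2.4, 1.2, 15.1]
gripper_width: 0.0265
finger_force: 120.3
[0.012 0.015 0.278] [ 4.84000e-01  4.03000e-01  1.23000e-01  5.78076e+02 -1.05026e+02
  3.71883e+02 -1.25000e+00  1.72500e+00  1.47930e+01  7.68320e+01]
```

```bash
python3 -m handwheel '[{"fingers":2,"xyz":[0,0,-0.06],"turn":[0,0,0]},{"fingers":2,"xyz":[0,0,-0.04],"turn":[0,0,0]},{"fingers":2,"xyz":[0,0,0],"turn":[0,0,-1]},{"fingers":2,"xyz":[0,0,0],"turn":[0,0,-1]},{"fingers":2,"xyz":[0,0,0],"turn":[0,0,-1]},{"fingers":2,"xyz":[0,0,0],"turn":[0,0,-1]},{"fingers":2,"xyz":[0,0,0],"turn":[0,0,0]},{"fingers":2,"xyz":[0,0,0],"turn":[0,0,0]}]'
sed -i 's/range(4)/range(6)/' st.py; python3 st.py
```

```text
clock: 35.8
eef_pos: [0.5781, -0.105, 0.3717]
eef_rot: [[0.976, -0.217, 0.005], [-0.217, -0.976, -0.002], [0.005, 0.0, -1.0]]
contact_force: [-3.8, 2.8, 19.1]
gripper_width: 0.0267
finger_force: 120.8
[0.013 0.013 0.305] [ 6.19000e-01  6.83000e-01  1.59000e-01  5.78062e+02 -1.04990e+02
  3.71684e+02 -3.08200e+00  2.38600e+00  1.95100e+01  8.08230e+01]
```

```bash
python3 -m handwheel '[{"fingers":2,"xyz":[0,0,-0.03],"turn":[0,0,0]},{"fingers":2,"xyz":[0,0,0],"turn":[0,0,-1]},{"fingers":2,"xyz":[0,0,0],"turn":[0,0,-1]},{"fingers":2,"xyz":[0,0,0],"turn":[0,0,-1]},{"fingers":2,"xyz":[0,0,0],"turn":[0,0,-1]},{"fingers":2,"xyz":[0,0,0],"turn":[0,0,0]},{"fingers":2,"xyz":[0,0,0],"turn":[0,0,0]},{"fingers":2,"xyz":[0,0,0],"turn":[0,0,0]}]'
python3 st.py
```

```text
clock: 36.9
eef_pos: [0.5781, -0.105, 0.3717]
eef_rot: [[0.959, -0.285, 0.005], [-0.285, -0.959, -0.002], [0.005, 0.0, -1.0]]
contact_force: [-2.5, 1.7, 20.6]
gripper_width: 0.0265
finger_force: 121.0
[0.019 0.005 0.481] [ 6.18000e-01  8.02000e-01  1.59000e-01  5.78054e+02 -1.04988e+02
  3.71650e+02 -3.32700e+00  2.49500e+00  2.08710e+01  8.48220e+01]
```

```bash
python3 -m handwheel '[{"fingers":2,"xyz":[0,0,0.4],"turn":[0,0,0]},{"fingers":2,"xyz":[0,0,0.6],"turn":[0,0,0]},{"fingers":2,"xyz":[0,0,0.6],"turn":[0,0,0]},{"fingers":2,"xyz":[0,0,0.6],"turn":[0,0,0]},{"fingers":2,"xyz":[0,0,0.4],"turn":[0,0,0]},{"fingers":2,"xyz":[0,0,0],"turn":[0,0,0]},{"fingers":2,"xyz":[0,0,0],"turn":[0,0,0]},{"fingers":2,"xyz":[0,0,0],"turn":[0,0,0]}]'
python3 - <<'E'
from h import *
I=[]
for k in range(3): w=snap('wrist');I.append(w['image'].astype(float).mean(2))
s=arm.read_state();print(s['eef_pos'],np.array(s['eef_rot'])[:,1],s['qpos'][5],s['torque'])
g=np.mean(I,0);np.save('w8.npy',g)
print(np.round(g[185:205,305:330]).astype(int))
E
```

```text
clock: 38.0
eef_pos: [0.578, -0.1052, 0.3936]
eef_rot: [[0.959, -0.284, -0.001], [-0.284, -0.959, 0.0], [-0.001, -0.0, -1.0]]
contact_force: [-0.3, 0.4, -1.9]
gripper_width: 0.0267
finger_force: 118.3
[ 0.57800074 -0.10522058  0.39379012] [-2.84042160e-01 -9.58811791e-01 -4.17729710e-05] 84.76668347842005 [-0.00981858 -0.02569762 -0.02743538]
[[117  97  49  40  46  49  44  41  48  43  64  53  51  53  52  50  44  42
   47  48  49  45  40  67 122]
 [117  55  42  45  50  44  40  45  58  93  95  80  79  67  66  62  60  44
   38  40  47  45  46  55 109]
 [106  32  48  46  47  44  62  58  83 116 108  99  94  83  73  80 104  65
   42  43  46  48  45  44  77]
 [ 77  41  46  47  43  43  86 101  91 104 116 105 100  88  95 114 128 104
   75  73  51  46  48  46  57]
 [ 48  45  46  47  39  56 101 130 110  98 112 109 102  94  97 120 126 121
  110  95  58  35  46  47  47]
 [ 38  43  44  46  53  93 121 122 109  86  95 116 108  99  76  79 118 125
  126 117  84  35  42  47  44]
 [ 39  46  42  49  89 123 125 120  79  49  65 107 118  85  50  61 111 116
  121 112  98  94  42  46  44]
 [ 43  44  43  53 11
[... 645 characters left out ...]
50  52 120 162 164 173 169 139 140  51
  104 125 104  60  37  39  60]
 [118  57  36  54  97  92 120 155  90  69 134 123  92 111 142 130 120  87
  123 125 116  67  56  43 108]
 [120 100  56  40  58  98 143 209 164  64  90  62  36  48  76  72  92 116
  122 116  91  69  76 116 173]
 [122 125  98  57  41  79 120 177 160  53  50  60  59  60  57  52  79 135
  168 102  63  72 117 179 191]
 [120 121 119  96  57  36  64  92  83  53  66  65  65  63  67  62  62 109
  161  75  65  97 174 190 184]
 [114 120 121 116 101  71  46  38  51  62  67  67  64  65  67  64  61  52
   81 116 153 158 190 186 180]
 [114 120 119 117 119 107  65  41  60  66  64  63  64  66  66  68  63  54
   79 182 196 189 184 180 183]]
```

The recess arms are now at 33.5° in world yaw. They were at about 36° before I drove the bit another 20° at 0.16 N m, so the screw has stopped dead and is snug. Next I return the screwdriver.

```bash
python3 -m handwheel '[{"fingers":2,"xyz":[0,0,1.2],"turn":[0,0,8.5]},{"fingers":2,"xyz":[0,0,1.2],"turn":[0,0,8.5]},{"fingers":2,"xyz":[0,0,1.2],"turn":[0,0,8.5]},{"fingers":2,"xyz":[0,0,1.2],"turn":[0,0,8.5]},{"fingers":2,"xyz":[0,0,1.2],"turn":[0,0,8.5]},{"fingers":2,"xyz":[0,0,0],"turn":[0,0,8.5]},{"fingers":2,"xyz":[0,0,0],"turn":[0,0,8.5]},{"fingers":2,"xyz":[0,0,0],"turn":[0,0,8.5]}]'
python3 -m handwheel '[{"fingers":2,"xyz":[-1.3,4.5,0],"turn":[0,0,5.2]},{"fingers":2,"xyz":[-1.3,4.5,0],"turn":[0,0,5.2]},{"fingers":2,"xyz":[-1.3,4.5,0],"turn":[0,0,5.2]},{"fingers":2,"xyz":[-1.3,4.5,0],"turn":[0,0,5.2]},{"fingers":2,"xyz":[-1.3,4.5,0],"turn":[0,0,5.2]},{"fingers":2,"xyz":[-1.3,4.5,0],"turn":[0,0,5.2]},{"fingers":2,"xyz":[-1.3,4.5,0],"turn":[0,0,5.2]},{"fingers":2,"xyz":[-1.3,4.4,0],"turn":[0,0,5.2]}]'
```

```text
clock: 38.95
eef_pos: [0.578, -0.1052, 0.4539]
eef_rot: [[0.618, 0.786, -0.0], [0.786, -0.618, 0.0], [-0.0, -0.0, -1.0]]
contact_force: [0.7, -0.3, -0.7]
gripper_width: 0.0265
finger_force: 118.3
clock: 39.75
eef_pos: [0.4731, 0.2556, 0.4541]
eef_rot: [[-0.058, 0.998, 0.0], [0.998, 0.058, 0.0], [0.0, 0.0, -1.0]]
contact_force: [0.1, 0.5, -1.9]
gripper_width: 0.027
finger_force: 118.6
```

```bash
python3 -m handwheel '[{"fingers":2,"xyz":[0,0,0],"turn":[0,0,0]},{"fingers":2,"xyz":[0,0,-2],"turn":[0,0,0]},{"fingers":2,"xyz":[0,0,-2],"turn":[0,0,0]},{"fingers":2,"xyz":[0,0,-2],"turn":[0,0,0]},{"fingers":2,"xyz":[0,0,-1.5],"turn":[0,0,0]},{"fingers":2,"xyz":[0,0,0],"turn":[0,0,0]},{"fingers":2,"xyz":[0,0,0],"turn":[0,0,0]},{"fingers":2,"xyz":[0,0,0],"turn":[0,0,0]}]'
python3 - <<'E'
from h import *
for k in range(3): w=snap('wrist','w9.png')
s=arm.read_state();R=np.array(s['eef_rot']);P=np.array(s['eef_pos']);print(P,R[:,1:].T.round(4))
for n,t in(('tip',P+R[:,2]*.2647),('hole',np.array([.473,.259,.085]))): print(n,t,proj(w,t))
g=w['image'].astype(float).mean(2)
print(np.round(g[186:216,300:336]).astype(int))
E
```

```text
clock: 40.55
eef_pos: [0.4742, 0.2537, 0.3801]
eef_rot: [[-0.054, 0.999, 0.002], [0.999, 0.054, 0.0], [0.0, 0.002, -1.0]]
contact_force: [0.5, -0.3, -1.5]
gripper_width: 0.027
finger_force: 118.7
[0.47405567 0.2537543  0.37969734] [[ 9.985e-01  5.400e-02  1.200e-03]
 [ 1.200e-03  3.000e-04 -1.000e+00]]
tip [0.47436677 0.2538383  0.11499754] [317.74733714 202.58023547]
hole [0.473 0.259 0.085] [316.43614688 185.70122327]
[[82 85 85 ... 86 85 88]
 [87 84 87 ... 84 83 85]
 [86 83 85 ... 83 87 83]
 ...
 [85 81 82 ... 84 87 85]
 [84 83 82 ... 82 82 86]
 [81 83 85 ... 81 85 84]]
```

```bash
python3 -m handwheel '[{"fingers":2,"xyz":[-0.1,0.5,0],"turn":[0,0,0]},{"fingers":2,"xyz":[0,0,-0.7],"turn":[0,0,0]},{"fingers":2,"xyz":[0,0,-0.7],"turn":[0,0,0]},{"fingers":2,"xyz":[0,0,0],"turn":[0,0,0]},{"fingers":2,"xyz":[0,0,0],"turn":[0,0,0]},{"fingers":2,"xyz":[0,0,0],"turn":[0,0,0]},{"fingers":2,"xyz":[0,0,0],"turn":[0,0,0]},{"fingers":2,"xyz":[0,0,0],"turn":[0,0,0]}]'
python3 - <<'E'
from h import *
import sys; np.set_printoptions(threshold=sys.maxsize,linewidth=200)
w=snap('wrist','w10.png')
s=arm.read_state();R=np.array(s['eef_rot']);P=np.array(s['eef_pos']);print(P,R[:,2].round(4))
for n,t in(('tip',P+R[:,2]*.2647),('hole',np.array([.473,.259,.085]))): print(n,t,proj(w,t))
g=w['image'].astype(float).mean(2)
print(np.round(g[182:214,302:334]).astype(int))
E
```

```text
clock: 41.5
eef_pos: [0.473, 0.2588, 0.3652]
eef_rot: [[-0.054, 0.999, 0.0], [0.999, 0.054, 0.0], [0.0, 0.0, -1.0]]
contact_force: [0.6, 0.3, -2.3]
gripper_width: 0.0269
finger_force: 118.7
[0.47302391 0.25877192 0.36511229] [ 2.e-04  1.e-04 -1.e+00]
tip [0.47307952 0.25878552 0.1004123 ] [317.88357427 202.61993258]
hole [0.473 0.259 0.085] [317.78182358 196.32411755]
[[137 137 115 112  81  83  87  83  88  83  83  87  87  84  85  88  87  89  84  88  86  81  84  85  85  87  91  88  87  85  86  85]
 [142 136  77  80  79  85  85  83  82  88  84  87  87  84  82  88  83  86  84  84  83  85  89  85  82  88  83  84  84  88  83  83]
 [119 116  75  82  85  87  84  83  84  82  87  85  87  86  89  87  87  85  83  84  86  86  88  85  89  86  85  82  88  85  82  89]
 [ 75  77  86  81  83  86  87  82  81  87  83  86  83  91  84  85  83  84  83  86  83  85  86  87  89  84  89  84  84  88  84  84]
 [ 84  88  85  81  86  84  84  90  86  83  88  88  90  83  83  88  85  86  87  86  84  84  85  86  83  87  81  85  88  86  85  85]
 [ 81  86  86  86  84  86  85  83  85  86  81  87  75  79  81  77  73  77 
[... 2763 characters left out ...]
 66  79  88  84  84  82  87  86  86  85  84]
 [ 82  87  85  85  85  80  85  84  85  85  70  62  66  70  71  67  66  71  69  71  68  71  83  84  84  88  87  84  86  84  86  83]
 [ 82  85  86  82  79  90  85  85  85  84  68  70  70  69  68  63  70  69  65  68  68  73  89  81  87  84  88  83  83  84  88  85]
 [ 86  84  82  87  83  82  82  84  82  83  64  65  73  70  71  64  68  69  73  67  66  72  89  84  85  80  87  88  82  85  88  87]
 [ 84  83  86  86  83  85  87  80  87  85  64  69  68  64  71  72  67  70  73  73  69  68  89  85  84  85  88  86  88  83  82  83]
 [ 85  86  80  89  84  78  86  88  83  83  65  62  69  75  70  66  66  66  66  67  68  64  88  86  84  85  84  81  82  85  81  83]]
```

The hole's chamfer ring is centred at (317.7,197.3) and the shaft is on the same column, so the insertion is lined up.

```bash
python3 -m handwheel '[{"fingers":2,"xyz":[0,-0.05,-0.5],"turn":[0,0,0]},{"fingers":2,"xyz":[0,0,-0.8],"turn":[0,0,0]},{"fingers":2,"xyz":[0,0,-1],"turn":[0,0,0]},{"fingers":2,"xyz":[0,0,-1],"turn":[0,0,0]},{"fingers":2,"xyz":[0,0,-1],"turn":[0,0,0]},{"fingers":2,"xyz":[0,0,-0.7],"turn":[0,0,0]},{"fingers":2,"xyz":[0,0,0],"turn":[0,0,0]},{"fingers":2,"xyz":[0,0,0],"turn":[0,0,0]}]'
```

```text
clock: 42.35
eef_pos: [0.4731, 0.2583, 0.3151]
eef_rot: [[-0.054, 0.999, 0.0], [0.999, 0.054, 0.0], [0.0, 0.0, -1.0]]
contact_force: [-0.6, -0.8, -1.1]
gripper_width: 0.0264
finger_force: 118.7
```

```bash
python3 -m handwheel '[{"fingers":2,"xyz":[0,0,-0.8],"turn":[0,0,0]},{"fingers":2,"xyz":[0,0,-0.8],"turn":[0,0,0]},{"fingers":2,"xyz":[0,0,-0.6],"turn":[0,0,0]},{"fingers":2,"xyz":[0,0,-0.4],"turn":[0,0,0]},{"fingers":2,"xyz":[0,0,-0.2],"turn":[0,0,0]},{"fingers":2,"xyz":[0,0,0],"turn":[0,0,0]},{"fingers":2,"xyz":[0,0,0],"turn":[0,0,0]},{"fingers":2,"xyz":[0,0,0],"turn":[0,0,0]}]'
```

```text
clock: 43.15
eef_pos: [0.4731, 0.2583, 0.2873]
eef_rot: [[-0.054, 0.999, 0.001], [0.999, 0.054, 0.0], [0.0, 0.001, -1.0]]
contact_force: [-0.1, 1.0, -0.9]
gripper_width: 0.0265
finger_force: 118.7
```

```bash
python3 -m handwheel '[{"fingers":2,"xyz":[0,0,-0.1],"turn":[0,0,0]},{"fingers":2,"xyz":[0,0,0],"turn":[0,0,0]},{"fingers":2,"xyz":[0,0,-0.05],"turn":[0,0,0]},{"fingers":2,"xyz":[0,0,0],"turn":[0,0,0]},{"fingers":2,"xyz":[0,0,-0.05],"turn":[0,0,0]},{"fingers":2,"xyz":[0,0,0],"turn":[0,0,0]},{"fingers":2,"xyz":[0,0,0],"turn":[0,0,0]},{"fingers":2,"xyz":[0,0,0],"turn":[0,0,0]}]'
```

```text
clock: 43.95
eef_pos: [0.473, 0.2583, 0.2853]
eef_rot: [[-0.054, 0.999, 0.0], [0.999, 0.054, 0.0], [0.0, 0.0, -1.0]]
contact_force: [-1.4, -0.7, 5.0]
gripper_width: 0.0263
finger_force: 119.2
```

Collar contact at the original height. I'll open the fingers and then rise straight up.

```bash
python3 -m handwheel '[{"fingers":3.2,"xyz":[0,0,0],"turn":[0,0,0]},{"fingers":3.6,"xyz":[0,0,0],"turn":[0,0,0]},{"fingers":5,"xyz":[0,0,0],"turn":[0,0,0]},{"fingers":6.5,"xyz":[0,0,0],"turn":[0,0,0]},{"fingers":8,"xyz":[0,0,0],"turn":[0,0,0]},{"fingers":8.5,"xyz":[0,0,0],"turn":[0,0,0]},{"fingers":8.5,"xyz":[0,0,0],"turn":[0,0,0]},{"fingers":8.5,"xyz":[0,0,0],"turn":[0,0,0]}]' 60
python3 -m handwheel '[{"fingers":8.5,"xyz":[0,0,0.5],"turn":[0,0,0]},{"fingers":8.5,"xyz":[0,0,1.5],"turn":[0,0,0]},{"fingers":8.5,"xyz":[0,0,2],"turn":[0,0,0]},{"fingers":8.5,"xyz":[0,0,2],"turn":[0,0,0]},{"fingers":8.5,"xyz":[0,0,2],"turn":[0,0,0]},{"fingers":8.5,"xyz":[0,0,2],"turn":[0,0,0]},{"fingers":8.5,"xyz":[0,0,0.5],"turn":[0,0,0]},{"fingers":8.5,"xyz":[0,0,0],"turn":[0,0,0]}]'
python3 - <<'E'
from h import *
for k in range(3): w=snap('wrist','w11.png')
i=w['image'].astype(float);gg=i.mean(2)
x,y=map(int,proj(w,[.473,.2587,.17])); s=gg[y-35:y+35,x-35:x+35]
n,l,st,ce=cv2.connectedComponentsWithStats((s>40).astype(np.uint8))
for k in range(1,n):
  if 200<st[k,4]<1500: print(st[k],onz(w,*(ce[k]+[x-35,y-35]),.17))
a,b=snap('scene','s2.png'),snap('side')
s0=cv2.imread('pics/scene0.png').astype(int)[:,:,::-1]
d=np.abs(a['image'].astype(int)-s0).max(2)>40
n,l,st,ce=cv2.connectedComponentsWithStats(d.astype(np.uint8))
print([ (r[:4].tolist()) for r in st[1:] if r[4]>40])
print(arm.read_state()['contact_force'],arm.read_state()['clock'])
E
```

```text
clock: 44.75
eef_pos: [0.473, 0.2583, 0.285]
eef_rot: [[-0.054, 0.999, 0.0], [0.999, 0.054, 0.0], [0.0, 0.0, -1.0]]
contact_force: [-1.0, 0.6, 0.1]
gripper_width: 0.0849
finger_force: 0.0
clock: 45.55
eef_pos: [0.473, 0.2583, 0.3904]
eef_rot: [[-0.054, 0.999, 0.001], [0.999, 0.054, 0.0], [0.0, 0.001, -1.0]]
contact_force: [0.3, -0.5, -0.8]
gripper_width: 0.0849
finger_force: 0.0
[ 21  24  29  27 615] [0.47275251 0.2579799  0.17      ]
[[299, 0, 51, 115], [383, 0, 12, 18], [400, 0, 23, 9], [342, 12, 51, 57], [395, 20, 12, 20], [294, 61, 10, 14], [273, 64, 23, 34], [369, 67, 26, 11], [332, 68, 10, 15], [350, 71, 13, 20], [286, 77, 15, 14], [364, 79, 37, 34], [398, 78, 10, 26], [280, 92, 26, 14], [342, 95, 19, 8], [361, 106, 7, 14], [380, 117, 25, 7], [283, 119, 32, 58], [322, 124, 23, 7], [371, 129, 25, 49], [276, 184, 18, 34], [264, 187, 10, 11]]
[ 0.13379366 -0.31971728  0.81633302] 45.8
```

```bash
python3 -c "
from station import arm
print(arm.hand_in())"
```

```text
the job is handed in; nothing more can be done
None
```

I turned the screw clockwise to what I judge is its stop, put the hexagonal screwdriver back in its own hole and handed the job in at about 46 s. I judged snug indirectly: torque rose to about 0.16 N m while the recess moved only about 2.5°, within error. During the first pass the bit very likely slipped in the recess, both before it caught and once the screw stopped.

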